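# Move the turned pieces from the sanding rack to the oiling rack in reverse order

### The arm

A 7-joint arm with a two-finger parallel gripper is mounted at the origin on the work surface. World frame = base frame: x ahead of the robot, y to its left, z up, the work surface at z = 0. Lengths are in m, angles in rad, forces in N, time in s.
With the tool pointing down it reaches from about 0.35 to 0.9 m from the base axis. Payload 7.2 kg.
Tool frame: the origin (TCP) lies between the finger pads; the fingertips stand 11 mm ahead of it and the grasp point (between the pads) lies 8 mm behind it; z points along the fingers, y is the line along which they close (so a half turn about z gives the same grasp; the last joint's range is limited). The gripper opens to 85 mm and grips with 20 to 120 N. Pads are 22 mm wide; open, the fingers measure 114 mm over their backs; the gripper's body (76 mm by 85 mm) begins 54 mm behind the grasp point. The pads swing forward as they close: fully open they stand 13 mm farther back than shut.
Start: joints at [1.128, 0.411, -0.013, 1.596, 0.006, 1.134, -0.082], TCP at [0.229, -0.582, 0.242] pointing down, gripper open.
Joint ranges: [-2.95, 2.95], [-0.29, 1.99], [-1.47, 1.44], [0.14, 2.54], [-1.03, 4.17], [0.13, 1.85], [-2.86, 2.86]. Speed limits (rad/s): [2.39, 2.39, 3.01, 3.01, 3.14, 3.14, 3.14].

### API

Orientations are given as a 3x3 rotation matrix whose columns are the frame's x, y, z axes.
In Python, from plant import bot, snapshot, sign_off gives the robot as it stands.
- The arm moves only by the tool apply_moves, never from a script. Its argument "motion" is a list of rows, each an object of numbers: "tx", "ty", "tz": the shift along the tool's x, y, z in m; "rx", "ry", "rz": the turn, a rotation vector about the tool's x, y, z in degrees. A call has 1 to 10 rows; each row is the pose to reach, as a shift and turn from the pose commanded when the call began, along the tool's axes at that moment; what a row does not reach only later rows make up. A row lasts 1/12 s, in which the tool goes at most 41.7 mm and 7.16 degrees, less where a joint would pass 70% of its speed; a pose out of reach is approached as far as the arm can. A call with a gripper value outside its range is refused whole. "claw" is the finger opening in m, from 0 to 0.0854, set as the call begins (left out, the last holds). The fingers move at their own pace and stop on an object; "force" is the grip in N (left out, the last holds). Time passes only in rows, so rows that repeat a pose let the fingers close. It gives the time, the measured TCP pose, the force, the opening and the grip force at its end, in the units of the state.
- bot.read_state(): the state, without advancing time (a new reading comes with each control period).
- snapshot(name): name is "scene" or "top" or "wrist"; returns a dict with "image" (480x640x3 uint8, red, green, blue), "intrinsics" (3x3 intrinsics, pixels), "k1" (the pictures are not rectified: a ray, as slopes to the right and down, at radius r is drawn at 1 + k1 r^2 times it, then the intrinsics apply), "R" (3x3) and "t" (3): a world point X has camera coordinates R X + t. Camera axes: x right, y down, z forward; pixel columns grow to the right and rows downward; lengths in m; the calibration is good to about 2 mm. A picture is of the moment at which its call begins. There is no depth.
- sign_off(): hands the job in; it is judged then, once.
The state is a dict: "clock": time; "qpos": joint angles; "dq": joint speeds; "joint_torque": joint torques, N m; "ee_pos": TCP position; "eef_rot": TCP orientation; "ft_force": force on the tool from outside, world axes, zero at the start; "wrist_torque": the same for the moment, N m; "opening": finger opening in m; "finger_force": force on a finger pad.
Only numpy, scipy, OpenCV 4.12 (cv2) and the standard library are available. Lean on these libraries where they do the work, as an engineer would, in place of code of your own. Each camera call takes 0.05 s, during which the arm holds its last target. There are 200 camera calls.

### The job

The four turned wooden pieces have been sanded and stand in a row on the black pads of the pale sanding rack; move them all to the dark oiling rack, one upright in each cell, in the reverse order, so that as seen from the robot's base the piece that stood leftmost ends in the rightmost cell, the second from the left ends second from the right, and so on. Set each one down on the floor of its cell rather than dropping it, and leave all four standing still.

Things in the scene. Friction and masses are not known exactly. Their poses are not given: they have to be found in the camera images.
- ball_centre (a point): Turned piece of plain pale wood, about 50 g, round about its upright axis: ball finial: a foot disc 42 mm wide, a thin neck, a ball 48 mm in diameter and a small 12 mm button on top; 76 mm tall. Grasp it round the ball, whose centre is exactly half-way up. The point is the middle of the piece on its axis, 38 mm above its underside. z is its own upright axis.
- urn_centre (a point): Turned piece of plain pale wood, about 50 g, round about its upright axis: urn finial: a foot disc 42 mm wide, a thin neck, an urn-shaped belly 46 mm in diameter (straight-sided from 36 to 49 mm above the foot) and a 38 mm cap; 84 mm tall. Grasp it round the belly, half-way up. The point is the middle of the piece on its axis, 42 mm above its underside. z is its own upright axis.
- spool_centre (a point): Turned piece of plain pale wood, about 50 g, round about its upright axis: spool: two flat discs 44 mm wide and 10 mm thick with a barrel 30 mm in diameter between them; 64 mm tall. Grasp it round the barrel, half-way up. The point is the middle of the piece on its axis, 32 mm above its underside. z is its own upright axis.
- spindle_centre (a point): Turned piece of plain pale wood, about 50 g, round about its upright axis: spindle: a straight rod 25 mm in diameter with a rounded top on a foot disc 42 mm wide; 88 mm tall, the tallest. Grasp it round the rod, half-way up. The point is the middle of the piece on its axis, 44 mm above its underside. z is its own upright axis.
- pad_ball: The flat black rubber pad, 60 x 60 mm and 6 mm thick, fixed on the sanding rack, on which the ball stands at the start. Pads look alike; it stays where it is and so remembers the ball's place in the row. Origin at the centre of its underside; its top is 6 mm above.
- pad_urn: The flat black rubber pad, 60 x 60 mm and 6 mm thick, fixed on the sanding rack, on which the urn stands at the start. Pads look alike; it stays where it is and so remembers the urn's place in the row. Origin at the centre of its underside; its top is 6 mm above.
- pad_spool: The flat black rubber pad, 60 x 60 mm and 6 mm thick, fixed on the sanding rack, on which the spool stands at the start. Pads look alike; it stays where it is and so remembers the spool's place in the row. Origin at the centre of its underside; its top is 6 mm above.
- pad_spindle: The flat black rubber pad, 60 x 60 mm and 6 mm thick, fixed on the sanding rack, on which the spindle stands at the start. Pads look alike; it stays where it is and so remembers the spindle's place in the row. Origin at the centre of its underside; its top is 6 mm above.
- sanding_rack: Sanding rack, fixed: pale plywood board 90 (x) x 340 (y) x 12 mm with dark end cheeks 34 mm high, bearing four black rubber pads in a row, centres at x = 0, y = +117, +39, -39, -117 mm. Origin: centre of its underside, on the table; y runs along the row to the robot's left (yaw up to 9 degrees), x away from the robot. In some starts it is the nearer rack, in others the farther.
- oiling_rack: Oiling rack, fixed, empty: dark wooden tray 90 (x) x 340 (y) mm with four open cells in a row, 74 x 68 mm inside, centres at x = 0, y = +117, +39, -39, -117 mm. Cell floor 16 mm above the table; dividers rise 15 mm, front and back lips 8 mm above that floor. Origin: centre of its underside, on the table; y along the row to the robot's left (yaw up to 9 degrees), x away from the robot.
Mind the look-alikes: they are no part of the job. What is shaped like the part that bears ball_centre but blue, turquoise or yellow is not meant.

How it is judged:
At the end, for the whole second after the job is handed in: Each piece stands upright (within 0.12 rad) and at rest on the floor of the oiling-rack cell that mirrors its starting place (k-th from the left at the start, k-th from the right at the end), its axis within 15 mm of the cell's centre along the row and 19 mm across it, its height within 6 mm (((y of pad_ball in the frame of sanding_rack between 0.087 and 0.147 m and y of ball_centre in the frame of oiling_rack between -0.132 and -0.102 m) or (y of pad_ball in the frame of sanding_rack between 0.009 and 0.069 m and y of ball_centre in the frame of oiling_rack between -0.054 and -0.024 m) or (y of pad_ball in the frame of sanding_rack between -0.069 and -0.009 m and y of ball_centre in the frame of oiling_rack between 0.024 and 0.054 m) or (y of pad_ball in the frame of sanding_rack between -0.147 and -0.087 m and y of ball_centre in the frame of oiling_rack between 0.102 and 0.132 m)) and x of ball_centre in the frame of oiling_rack between -0.019 and 0.019 m and z of ball_centre in the frame of oiling_rack between 0.048 and 0.06 m and angle between each of ball_centre, urn_centre, spool_centre, spindle_centre's own z axis and vertical below 0.12 rad and linear speed of each of ball, urn, spool, spindle below 0.02 m/s and angular speed of each of ball, urn, spool, spindle below 0.3 rad/s and ((y of pad_urn in the frame of sanding_rack between 0.087 and 0.147 m and y of urn_centre in the frame of oiling_rack between -0.132 and -0.102 m) or (y of pad_urn in the frame of sanding_rack between 0.009 and 0.069 m and y of urn_centre in the frame of oiling_rack between -0.054 and -0.024 m) or (y of pad_urn in the frame of sanding_rack between -0.069 and -0.009 m and y of urn_centre in the frame of oiling_rack between 0.024 and 0.054 m) or (y of pad_urn in the frame of sanding_rack between -0.147 and -0.087 m and y of urn_centre in the frame of oiling_rack between 0.102 and 0.132 m)) and x of urn_centre in the frame of oiling_rack between -0.019 and 0.019 m and z of urn_centre in the frame of oiling_rack between 0.052 and 0.064 m and ((y of pad_spool in the frame of sanding_rack between 0.087 and 0.147 m and y of spool_centre in the frame of oiling_rack between -0.132 and -0.102 m) or (y of pad_spool in the frame of sanding_rack between 0.009 and 0.069 m and y of spool_centre in the frame of oiling_rack between -0.054 and -0.024 m) or (y of pad_spool in the frame of sanding_rack between -0.069 and -0.009 m and y of spool_centre in the frame of oiling_rack between 0.024 and 0.054 m) or (y of pad_spool in the frame of sanding_rack between -0.147 and -0.087 m and y of spool_centre in the frame of oiling_rack between 0.102 and 0.132 m)) and x of spool_centre in the frame of oiling_rack between -0.019 and 0.019 m and z of spool_centre in the frame of oiling_rack between 0.042 and 0.054 m and ((y of pad_spindle in the frame of sanding_rack between 0.087 and 0.147 m and y of spindle_centre in the frame of oiling_rack between -0.132 and -0.102 m) or (y of pad_spindle in the frame of sanding_rack between 0.009 and 0.069 m and y of spindle_centre in the frame of oiling_rack between -0.054 and -0.024 m) or (y of pad_spindle in the frame of sanding_rack between -0.069 and -0.009 m and y of spindle_centre in the frame of oiling_rack between 0.024 and 0.054 m) or (y of pad_spindle in the frame of sanding_rack between -0.147 and -0.087 m and y of spindle_centre in the frame of oiling_rack between 0.102 and 0.132 m)) and x of spindle_centre in the frame of oiling_rack between -0.019 and 0.019 m and z of spindle_centre in the frame of oiling_rack between 0.054 and 0.066 m); the robot touches nothing.
It fails at once if the ball is dropped (falls freely, faster than 0.7 m/s, out of the fingers) (linear speed of ball above 0.7 m/s and contact force between the fingers and ball below 0.05 N).
It fails at once if the urn is dropped (falls freely, faster than 0.7 m/s, out of the fingers) (linear speed of urn above 0.7 m/s and contact force between the fingers and urn below 0.05 N).
It fails at once if the spool is dropped (falls freely, faster than 0.7 m/s, out of the fingers) (linear speed of spool above 0.7 m/s and contact force between the fingers and spool below 0.05 N).
It fails at once if the spindle is dropped (falls freely, faster than 0.7 m/s, out of the fingers) (linear speed of spindle above 0.7 m/s and contact force between the fingers and spindle below 0.05 N).
It also fails if it takes over 112 s, if anything falls off the work surface, if the arm or the gripper's body presses on something with over 40 N, if the wrist force passes 120 N, or if a joint passes its speed limit or range.

## Working session

There is one attempt and no reset: what is moved stays moved. The work goes in short steps, Python scripts to look and compute and a tool call to move; the robot and the scene stay as the last step left them, time stands still between calls to the robot, and variables do not carry over. Pictures are saved under pics/ and viewed, at most 14 in all, crops included, and the job is handed in when it is done.

Besides the shell and the picture viewer there is one more tool, called after "Request:" as name(argument=value, ...), one argument or row to a line, values as JSON. apply_moves: Moves the arm, as the interface text tells. Its arguments: {"type":"object","properties":{"motion":{"type":"array","items":{"type":"object","properties":{"tx":{"type":"number"},"ty":{"type":"number"},"tz":{"type":"number"},"rx":{"type":"number"},"ry":{"type":"number"},"rz":{"type":"number"}}}},"claw":{"type":"number"},"force":{"type":"number"}},"required":["motion"]}

```bash
mkdir -p pics; ls; python3 - <<'E'
from plant import bot, snapshot
import cv2,pickle,numpy as np
s=bot.read_state();print(s['clock'],s['ee_pos'],np.round(s['eef_rot'],3).tolist(),s['opening'])
for n in('scene','top','wrist'):
    d=snapshot(n);pickle.dump(d,open(f'{n}0.pkl','wb'));cv2.imwrite(f'pics/{n}0.png',d['image'][...,::-1])
    print(n,d['intrinsics'].tolist(),d['k1'],np.round(d['R'],3).tolist(),d['t'],'cam',-d['R'].T@d['t'])
E
```

```text
pics
0.0 [ 0.22856605 -0.5811758   0.24143453] [[0.931, 0.366, -0.001], [0.366, -0.931, 0.002], [-0.0, -0.002, -1.0]] 0.08528958222554854
scene [[543.0844399379718, 0.0, 328.42326671090353], [0.0, 543.0844399379718, 241.48024815629753], [0.0, 0.0, 1.0]] -0.16633923048108626 [[0.57, 0.822, 0.004], [0.657, -0.453, -0.603], [-0.494, 0.347, -0.798]] [-0.28841557 -0.30639253  1.21881867] cam [ 0.96718495 -0.32433596  0.78863068]
top [[619.1280039855701, 0.0, 314.41500620449443], [0.0, 619.1280039855701, 225.06246438916472], [0.0, 0.0, 1.0]] 0.032348517269969686 [[0.013, -1.0, 0.026], [-0.984, -0.018, -0.179], [0.179, -0.023, -0.984]] [-0.03495008  0.51746528  1.01097234] cam [ 0.32846649 -0.00253675  1.08773168]
wrist [[349.8875446566862, 0.0, 318.416204863236], [0.0, 349.8875446566862, 243.40015848219852], [0.0, 0.0, 1.0]] -0.038871670616250034 [[0.366, -0.931, -0.001], [-0.897, -0.353, 0.266], [-0.248, -0.096, -0.964]] [-0.62205044 -0.03448007  0.38004065] cam [ 0.29071483 -0.55463391  0.37474341]
```

View pics/scene0.png

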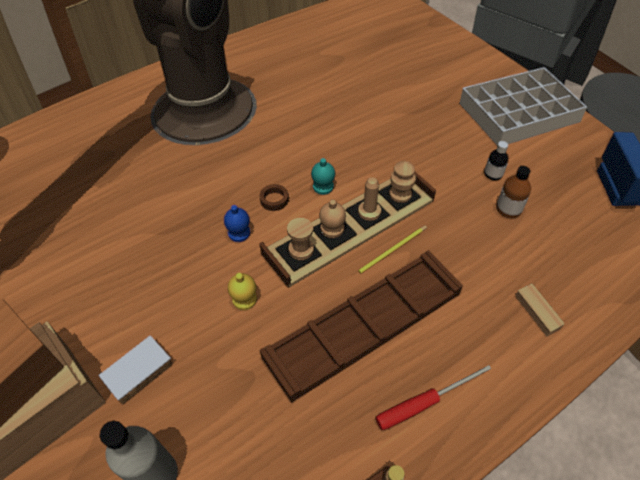

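View pics/top0.png

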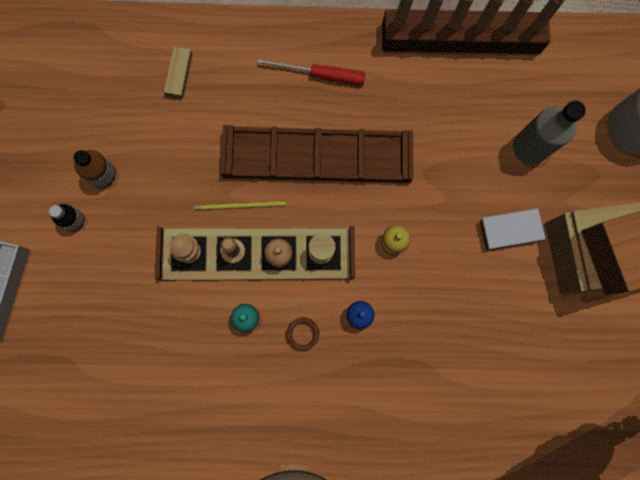

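Both views show the sanding rack (nearer) and the oiling rack (farther). In the top view the pieces from the left are urn (186,248), spindle (231,247), ball (278,253) and spool (321,249). The empty tray is centred near (317,155), and the blue, turquoise and yellow decoys stand off the rack. Next I'll make enlarged crops with colour masks.

```bash
cat > h.py <<'E'
import numpy as np,cv2,pickle
def ray(d,px):
    K=d['intrinsics'];k=d['k1'];px=np.atleast_2d(px).astype(float)
    m=(px-[K[0,2],K[1,2]])/[K[0,0],K[1,1]];s=m.copy()
    for _ in range(20): s=m/(1+k*(s**2).sum(1,keepdims=True))
    r=np.c_[s,np.ones(len(s))]@d['R'];return -d['R'].T@d['t'],r/np.linalg.norm(r,axis=1,keepdims=True)
def onz(d,px,z):
    c,r=ray(d,px);return c+r*((z-c[2])/r[:,2:3])
def proj(d,X):
    c=np.atleast_2d(X)@d['R'].T+d['t'];s=c[:,:2]/c[:,2:];s=s*(1+d['k1']*(s**2).sum(1,keepdims=True))
    return s*[d['intrinsics'][0,0],d['intrinsics'][1,1]]+d['intrinsics'][:2,2]
def tri(views):
    A=np.zeros((3,3));b=np.zeros(3);L=[]
    for d,p in views:
        c,r=ray(d,p);P=np.eye(3)-np.outer(r[0],r[0]);A+=P;b+=P@c;L.append((c,P))
    X=np.linalg.solve(A,b);return X,max(np.linalg.norm(P@(X-c)) for c,P in L)
def load(n):return pickle.load(open(n+'.pkl','rb'))
E
python3 - <<'E'
from h import *
for n,(x0,y0,x1,y1) in dict(top=(150,115,420,290),scene=(250,150,470,400)).items():
    im=load(n+'0')['image'][...,::-1]; c=im[y0:y1,x0:x1]
    f=2.9 if n=='top' else 2.4
    cv2.imwrite(f'pics/{n}c.png',cv2.resize(c,None,fx=f,fy=f,interpolation=cv2.INTER_CUBIC))
hsv=cv2.cvtColor(load('top0')['image'],cv2.COLOR_RGB2HSV)
for p in[(211,275),(170,235),(186,248),(231,244),(278,253),(321,247),(310,262),(200,262),(296,150),(316,150),(160,250),(200,310),(225,150)]:print(p,hsv[p[1],p[0]])
E
```

```text
(211, 275) [ 19 107 146]
(170, 235) [ 25  87 146]
(186, 248) [ 13 127 139]
(231, 244) [ 19 110 144]
(278, 253) [ 11 141  76]
(321, 247) [ 20 102 145]
(310, 262) [42 58 22]
(200, 262) [45 20 25]
(296, 150) [ 11 161  84]
(316, 150) [ 11 164  81]
(160, 250) [ 11 164  53]
(200, 310) [ 12 153 132]
(225, 150) [  9 194  67]
```

View pics/topc.png

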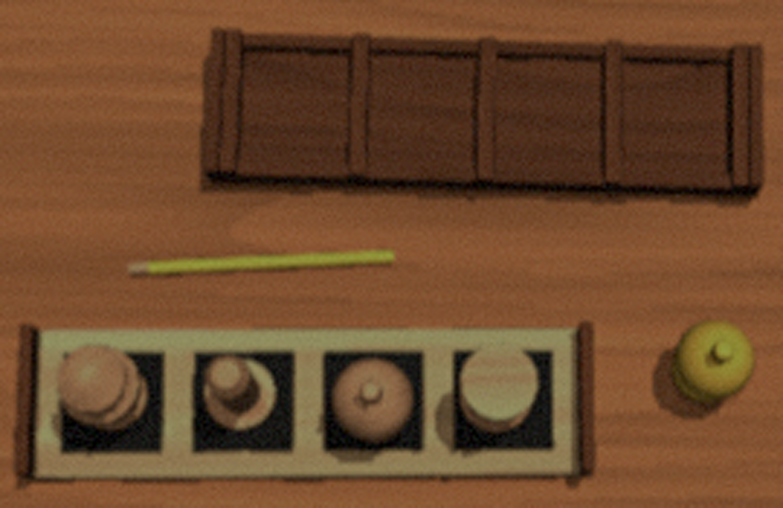

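View pics/scenec.png

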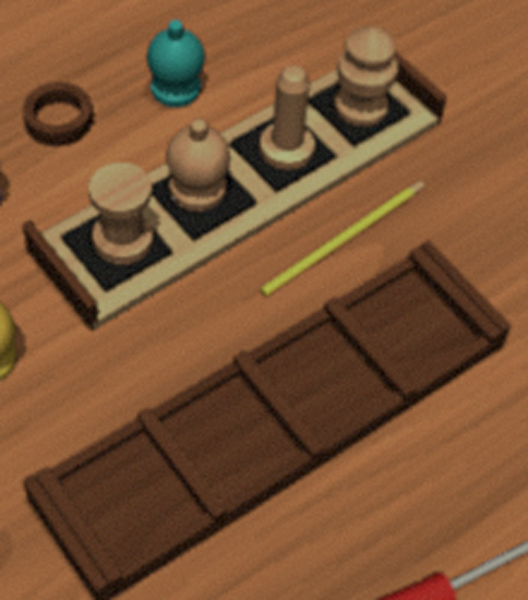

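The crops show clean pads, four pieces, and the dark tray with three dividers. Key full-image pixels: ball button top (278,250) and scene (332.5,204.5); spool disc top (322,247) and scene (300,228). Next I'll triangulate the pads, tray corners and piece tops.

```bash
cat > m1.py <<'E'
from h import *
T,S=load('top0'),load('scene0')
def pads(d,roi):
    g=cv2.cvtColor(cv2.GaussianBlur(d['image'],(3,3),0),cv2.COLOR_RGB2HSV);x0,y0,x1,y1=roi
    m=np.zeros(g.shape[:2],np.uint8);m[y0:y1,x0:x1]=((g[y0:y1,x0:x1,2]<45)&(g[y0:y1,x0:x1,1]<110))*255
    cs=[cv2.convexHull(c) for c in cv2.findContours(m,0,2)[0]]
    # hull centroid and area
    out=[]
    for c in cs:
        a=cv2.contourArea(c)
        if a>250: out.append((a,np.array(cv2.minAreaRect(c)[0])))
    return out
for n,d,roi in(('top',T,(162,228,350,282)),('scene',S,(262,170,440,280))):
    for a,c in sorted(pads(d,roi),key=lambda t:t[1][0]):print(n,a,c.round(1),onz(d,c,.018)[0].round(4))
def dark(d,roi):
    g=cv2.cvtColor(cv2.GaussianBlur(d['image'],(3,3),0),cv2.COLOR_RGB2HSV);x0,y0,x1,y1=roi
    m=np.zeros(g.shape[:2],np.uint8);m[y0:y1,x0:x1]=(g[y0:y1,x0:x1,2]<102)*255
    m=cv2.morphologyEx(m,cv2.MORPH_CLOSE,np.ones((5,5)));m=cv2.morphologyEx(m,cv2.MORPH_OPEN,np.ones((7,7)))
    c=cv2.convexHull(max(cv2.findContours(m,0,2)[0],key=cv2.contourArea))
    return cv2.approxPolyDP(c,5,True)[:,0]
for n,d,roi in(('top',T,(210,118,425,192)),('scene',S,(255,245,470,400))):
    p=dark(d,roi);print(n,p.tolist(),onz(d,p,.031)[:,:2].round(4).tolist())
tc=lambda x,y:np.array([150+x/2.9,115+y/2.9]);sc=lambda x,y:np.array([250+x/2.4,150+y/2.4])
for n,a,b,h in[('ball button',(371,388),(198,127),.094),('spool top',(499,381),(120,184),.082),('spindle top',(231,370),(293,76),.104),
  ('urn cap centre',(93,375),(368,45),.1),
  ('div L-front',(358,181),(406,396),.031),('div M-back',(488,42),(242,357),.031),('div R-front',(614,184),(215,519),.031),
  ('div M-front',(486,182),(312,455),.031),('div L-back',(361,37),(333,304),.031),('div R-back',(613,45),(147,416),.031)]:
    X,e=tri([(T,tc(*a)),(S,sc(*b))]);print(n,X.round(4),'res',round(e,4),'exp z',h,'top@h',onz(T,tc(*a),h)[0].round(4))
E
python3 m1.py
```

```text
top 755.5 [188.5 253.5] [0.4693 0.1897 0.018 ]
top 1026.5 [233.5 253. ] [0.4715 0.1122 0.018 ]
top 377.5 [287.5 253. ] [0.473  0.0186 0.018 ]
top 723.5 [323. 253.] [ 0.474  -0.0432  0.018 ]
scene 685.5 [298.  251.5] [ 0.4782 -0.0459  0.018 ]
scene 653.5 [333.9 231.3] [0.477  0.0319 0.018 ]
scene 570.0 [367. 212.] [0.4746 0.1089 0.018 ]
scene 538.0 [398.7 193.8] [0.4726 0.1869 0.018 ]
top [[224, 125], [411, 130], [412, 180], [219, 181]] [[0.6988, 0.1358], [0.6969, -0.198], [0.6047, -0.1985], [0.5962, 0.1406]]
scene [[458, 281], [458, 295], [296, 399], [287, 397], [261, 358], [261, 349], [424, 253]] [[0.6899, 0.1366], [0.7103, 0.1178], [0.7073, -0.1972], [0.6973, -0.2064], [0.6225, -0.2056], [0.6095, -0.1979], [0.6129, 0.1271]]
ball button [0.4701 0.0329 0.0886] res 0.0 exp z 0.094 top@h [0.4693 0.0327 0.094 ]
spool top [ 0.4767 -0.0386  0.081 ] res 0.0006 exp z 0.082 top@h [ 0.4762 -0.0392  0.082 ]
spindle top [0.4775 0.1107 0.1011] res 0.0007 exp z 0.104 top@h [0.4767 0.1097 0.104 ]
urn cap centre [0.4747 0.1877 0.0873] res 0.0007 exp z 0.1 top@h [0.4732 0.1859 0.1   ]
div L-front [ 0.6497  0.0716 -0.0809] res 0.0256 exp z 0.031 top@h [0.6046 0.0458 0.031 ]
div M-back [ 0.6583 -0.0453  0.1096] res 0.0177 exp z 0.031 top@h [ 0.6943 -0.0319  0.031 ]
div R-front [ 0.6485 -0.1024 -0.0856] res 0.0225 exp z 0.031 top@h [ 0.6058 -0.1096  0.031 ]
div M-front [ 0.6487 -0.0156 -0.0818] res 0.0234 exp z 0.031 top@h [ 0.6056 -0.0318  0.031 ]
div L-back [0.6589 0.0264 0.1079] res 0.0187 exp z 0.031 top@h [0.6958 0.0461 0.031 ]
div R-back [ 0.6592 -0.1162  0.1098] res 0.0169 exp z 0.031 top@h [ 0.6941 -0.109   0.031 ]
```

```bash
cat > go.py <<'E'
import sys,numpy as np
from plant import bot
from scipy.spatial.transform import Rotation as Ro
s=bot.read_state();R=np.array(s['eef_rot'])
a=[float(v) for v in sys.argv[1:]]
th=np.radians(a[3]);x=np.array([np.cos(th),np.sin(th),0]);z=np.array([0,0,-1.]);G=np.c_[x,np.cross(z,x),z]
rv=Ro.from_matrix(R.T@G).as_rotvec(degrees=True)
print('t',s['clock'],'ee',np.round(s['ee_pos'],4),'shift mm',(R.T@(np.array(a[:3])-s['ee_pos'])*1000).round(1),'rot',rv.round(2),'F',np.round(s['ft_force'],1),s['opening'],'q7',round(s['qpos'][6],2))
E
cat >m2.py <<'E'
from h import *
T,S=load('top0'),load('scene0')
tc=lambda x,y:np.array([150+x/2.9,115+y/2.9]);sc=lambda x,y:np.array([250+x/2.4,150+y/2.4])
for n,a,b in[('L far',(361,37),(406,396)),('M far',(488,42),(312,455)),('R far',(613,45),(215,519)),('L near',(358,181),(333,304)),('M near',(486,182),(242,357)),('R near',(614,184),(147,416))]:
    X,e=tri([(T,tc(*a)),(S,sc(*b))]);print(n,X.round(4),round(e,4))
E
python3 m2.py; python3 go.py .472 -.04 .30 91.5
```

```text
L far [0.6987 0.046  0.0211] 0.0008
M far [ 0.6972 -0.0331  0.021 ] 0.001
R far [ 0.6974 -0.111   0.0197] 0.001
L near [0.6095 0.0489 0.0192] 0.0031
M near [ 0.6093 -0.03    0.0215] 0.0024
R near [ 0.6098 -0.1086  0.0203] 0.0024
t 0.15 ee [ 0.2287 -0.5813  0.2417] shift mm [ 424.6 -414.7  -57.9] rot [-6.000e-02 -4.000e-02 -7.002e+01] F [-0.4 -0.   0.1] 0.08568867371972329 q7 -0.08
```

Request:
apply_moves(
  motion=[
    {"tz": -0.04},
    {"tz": -0.058},
    {"tx": 0.425,"ty": -0.415,"tz": -0.058,"rz": -70},
    {"tx": 0.425,"ty": -0.415,"tz": -0.058,"rz": -70},
    {"tx": 0.425,"ty": -0.415,"tz": -0.058,"rz": -70},
    {"tx": 0.425,"ty": -0.415,"tz": -0.058,"rz": -70},
    {"tx": 0.425,"ty": -0.415,"tz": -0.058,"rz": -70},
    {"tx": 0.425,"ty": -0.415,"tz": -0.058,"rz": -70},
    {"tx": 0.425,"ty": -0.415,"tz": -0.058,"rz": -70},
    {"tx": 0.425,"ty": -0.415,"tz": -0.058,"rz": -70},
  ],
  claw=0.085,
)

```text
invalid input
```

```bash
python3 go.py .474 -.04 .30 91.5
```

```text
t 0.15 ee [ 0.2287 -0.5813  0.2417] shift mm [ 426.5 -414.   -57.9] rot [-6.000e-02 -4.000e-02 -7.002e+01] F [-0.4 -0.   0.1] 0.08568867371972329 q7 -0.08
```

Request:
apply_moves(
  motion=[
    {"tx": 0,"ty": 0,"tz": -0.04,"rx": 0,"ry": 0,"rz": 0},
    {"tx": 0,"ty": 0,"tz": -0.058,"rx": 0,"ry": 0,"rz": 0},
  ],
  claw=0.085,
  force=30,
)

```text
clock: 0.32
ee_pos: [0.2289, -0.5818, 0.3023]
eef_rot: [[0.931, 0.366, 0.0], [0.366, -0.931, -0.0], [0.0, 0.0, -1.0]]
ft_force: [0.7, -1.0, 1.3]
opening: 0.0846
finger_force: 0.0
```

Request:
apply_moves(
  motion=[
    {"tx": 0.426,"ty": -0.414,"tz": 0,"rx": 0,"ry": 0,"rz": -70},
    {"tx": 0.426,"ty": -0.414,"tz": 0,"rx": 0,"ry": 0,"rz": -70},
    {"tx": 0.426,"ty": -0.414,"tz": 0,"rx": 0,"ry": 0,"rz": -70},
    {"tx": 0.426,"ty": -0.414,"tz": 0,"rx": 0,"ry": 0,"rz": -70},
    {"tx": 0.426,"ty": -0.414,"tz": 0,"rx": 0,"ry": 0,"rz": -70},
    {"tx": 0.426,"ty": -0.414,"tz": 0,"rx": 0,"ry": 0,"rz": -70},
    {"tx": 0.426,"ty": -0.414,"tz": 0,"rx": 0,"ry": 0,"rz": -70},
    {"tx": 0.426,"ty": -0.414,"tz": 0,"rx": 0,"ry": 0,"rz": -70},
    {"tx": 0.426,"ty": -0.414,"tz": 0,"rx": 0,"ry": 0,"rz": -70},
    {"tx": 0.426,"ty": -0.414,"tz": 0,"rx": 0,"ry": 0,"rz": -70},
  ],
)

```text
clock: 1.15
ee_pos: [0.4007, -0.2001, 0.3004]
eef_rot: [[-0.032, 0.999, 0.0], [0.999, 0.032, -0.001], [-0.001, 0.0, -1.0]]
ft_force: [1.6, -0.6, 0.4]
opening: 0.0849
finger_force: 0.0
```

```bash
python3 go.py .474 -.04 .30 91.5
```

```text
t 1.15 ee [ 0.4007 -0.2001  0.3004] shift mm [157.6  78.4   0.3] rot [0.01 0.03 0.33] F [ 1.6 -0.6  0.4] 0.0848869152698391 q7 0.35
```

Request:
apply_moves(
  motion=[
    {"tx": 0.158,"ty": 0.078,"tz": 0,"rx": 0,"ry": 0,"rz": 0.3},
    {"tx": 0.158,"ty": 0.078,"tz": 0,"rx": 0,"ry": 0,"rz": 0.3},
    {"tx": 0.158,"ty": 0.078,"tz": 0,"rx": 0,"ry": 0,"rz": 0.3},
    {"tx": 0.158,"ty": 0.078,"tz": 0,"rx": 0,"ry": 0,"rz": 0.3},
    {"tx": 0.158,"ty": 0.078,"tz": 0,"rx": 0,"ry": 0,"rz": 0.3},
    {"tx": 0.158,"ty": 0.078,"tz": 0,"rx": 0,"ry": 0,"rz": 0.3},
  ],
)

```text
clock: 1.65
ee_pos: [0.4752, -0.0382, 0.3002]
eef_rot: [[-0.027, 1.0, 0.0], [1.0, 0.027, 0.002], [0.002, 0.0, -1.0]]
ft_force: [-0.2, -0.9, -0.4]
opening: 0.0846
finger_force: 0.0
```

```bash
python3 go.py .4765 -.0390 .042 91.5; python3 - <<'E'
from plant import snapshot
from h import *
d=snapshot('wrist');pickle.dump(d,open('w1.pkl','wb'));im=d['image'][...,::-1].copy()
for X in [(.4765,-.039,.082),(.470,.033,.094),(.4775,.1105,.104),(.4745,.1875,.1),(.6535,.0077,.016),(.6535,-.0703,.016),(.6535,.0857,.016)]:
    p=proj(d,X)[0];print(X,p.round(1));cv2.drawMarker(im,tuple(int(round(v)) for v in p),(255,0,255),0,10,1)
cv2.imwrite('pics/w1.png',im)
E
```

```text
t 1.65 ee [ 0.4752 -0.0382  0.3002] shift mm [ -1.2   1.1 258.2] rot [ 0.02 -0.09  0.05] F [-0.2 -0.9 -0.4] 0.08455168993435233 q7 -0.08
(0.4765, -0.039, 0.082) [320.  218.5]
(0.47, 0.033, 0.094) [315.2 145.4]
(0.4775, 0.1105, 0.104) [326.1  52.7]
(0.4745, 0.1875, 0.1) [325.2 -46.6]
(0.6535, 0.0077, 0.016) [470.3 172.9]
(0.6535, -0.0703, 0.016) [461.8 236.8]
(0.6535, 0.0857, 0.016) [479.3 103.1]
```

View pics/w1.png

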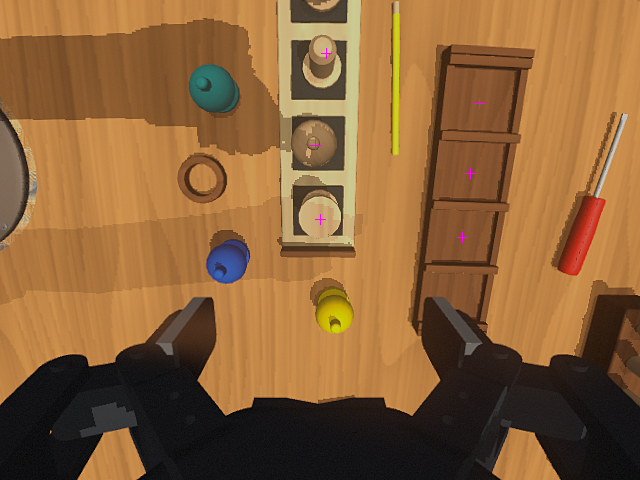

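The wrist view puts my predicted points on the parts: the spool disc at (320,217), the ball button at (314,145), and the tray cells at (472,173) and (462,237). The spindle top at (323,49) reads about 2 mm off. Now I'll descend on the spool.

Request:
apply_moves(
  motion=[
    {"tx": -0.001,"ty": 0.001,"tz": 0.04,"rx": 0,"ry": 0,"rz": 0},
    {"tx": -0.001,"ty": 0.001,"tz": 0.08,"rx": 0,"ry": 0,"rz": 0},
    {"tx": -0.001,"ty": 0.001,"tz": 0.12,"rx": 0,"ry": 0,"rz": 0},
    {"tx": -0.001,"ty": 0.001,"tz": 0.16,"rx": 0,"ry": 0,"rz": 0},
    {"tx": -0.001,"ty": 0.001,"tz": 0.19,"rx": 0,"ry": 0,"rz": 0},
    {"tx": -0.001,"ty": 0.001,"tz": 0.22,"rx": 0,"ry": 0,"rz": 0},
    {"tx": -0.001,"ty": 0.001,"tz": 0.24,"rx": 0,"ry": 0,"rz": 0},
    {"tx": -0.001,"ty": 0.001,"tz": 0.252,"rx": 0,"ry": 0,"rz": 0},
    {"tx": -0.001,"ty": 0.001,"tz": 0.257,"rx": 0,"ry": 0,"rz": 0},
    {"tx": -0.001,"ty": 0.001,"tz": 0.257,"rx": 0,"ry": 0,"rz": 0},
  ],
)

```text
clock: 2.53
ee_pos: [0.4743, -0.0446, 0.0423]
eef_rot: [[-0.019, 1.0, -0.003], [1.0, 0.019, -0.001], [-0.001, -0.003, -1.0]]
ft_force: [0.9, 0.6, -0.4]
opening: 0.085
finger_force: 0.0
```

Request:
apply_moves(
  motion=[
    {"tx": 0,"ty": 0,"tz": 0,"rx": 0,"ry": 0,"rz": 0},
    {"tx": 0,"ty": 0,"tz": 0,"rx": 0,"ry": 0,"rz": 0},
    {"tx": 0,"ty": 0,"tz": 0,"rx": 0,"ry": 0,"rz": 0},
    {"tx": 0,"ty": 0,"tz": 0,"rx": 0,"ry": 0,"rz": 0},
    {"tx": 0,"ty": 0,"tz": 0,"rx": 0,"ry": 0,"rz": 0},
    {"tx": 0,"ty": 0,"tz": 0,"rx": 0,"ry": 0,"rz": 0},
    {"tx": 0,"ty": 0,"tz": 0,"rx": 0,"ry": 0,"rz": 0},
    {"tx": 0,"ty": 0,"tz": 0,"rx": 0,"ry": 0,"rz": 0},
  ],
  claw=0.022,
  force=25,
)

```text
clock: 3.2
ee_pos: [0.4761, -0.0432, 0.044]
eef_rot: [[-0.02, 1.0, 0.001], [1.0, 0.02, -0.001], [-0.001, 0.001, -1.0]]
ft_force: [-0.4, -1.2, 6.7]
opening: 0.0399
finger_force: 20.2
```

```bash
python3 go.py .6535 .0857 .042 90
```

```text
t 3.2 ee [ 0.4761 -0.0432  0.044 ] shift mm [125.3 180.    2.2] rot [0.08 0.03 1.17] F [-0.4 -1.2  6.7] 0.039887251487679715 q7 -0.35
```

```bash
python3 - <<'E'
from plant import snapshot,bot
from h import *
for n in('scene','wrist'):
    d=snapshot(n);pickle.dump(d,open(n+'g1.pkl','wb'))
    im=d['image'][...,::-1]
    if n=='scene':im=cv2.resize(im[170:300,250:390],None,fx=4,fy=4,interpolation=cv2.INTER_CUBIC)
    cv2.imwrite(f'pics/{n}g1.png',im)
s=bot.read_state();print(s['clock'],s['opening'],s['finger_force'],s['ee_pos'],s['ft_force'])
E
```

```text
3.3 0.039856340367672105 20.223594995438816 [ 0.47611902 -0.04318075  0.04400751] [-0.56310563 -0.80814232  7.08378976]
```

View pics/sceneg1.png

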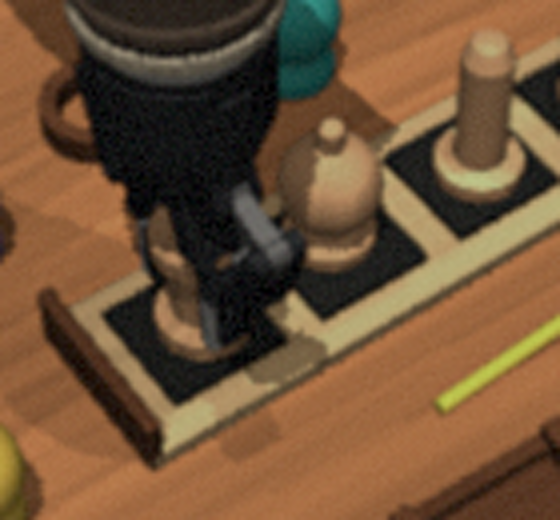

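The scene crop shows the grey finger pad resting against the spool's lower disc around (215,325). So the grip sits too low: opening 40 mm against the 30 mm barrel. I'll open, rise 6 mm and close again.

Request:
apply_moves(
  motion=[
    {"tx": 0.0,"ty": 0,"tz": 0,"rx": 0,"ry": 0,"rz": 0},
    {"tx": 0.0,"ty": 0,"tz": 0,"rx": 0,"ry": 0,"rz": 0},
    {"tx": 0.0,"ty": 0,"tz": 0,"rx": 0,"ry": 0,"rz": 0},
    {"tx": 0.004,"ty": 0,"tz": -0.004,"rx": 0,"ry": 0,"rz": 0},
    {"tx": 0.004,"ty": 0,"tz": -0.004,"rx": 0,"ry": 0,"rz": 0},
    {"tx": 0.004,"ty": 0,"tz": -0.004,"rx": 0,"ry": 0,"rz": 0},
  ],
  claw=0.07,
)

```text
clock: 3.8
ee_pos: [0.4755, -0.0386, 0.0475]
eef_rot: [[-0.021, 1.0, 0.0], [1.0, 0.021, 0.0], [0.0, 0.0, -1.0]]
ft_force: [0.4, -0.6, 0.2]
opening: 0.07
finger_force: 0.0
```

Request:
apply_moves(
  motion=[
    {"tx": 0,"ty": 0,"tz": 0,"rx": 0,"ry": 0,"rz": 0},
    {"tx": 0,"ty": 0,"tz": 0,"rx": 0,"ry": 0,"rz": 0},
    {"tx": 0,"ty": 0,"tz": 0,"rx": 0,"ry": 0,"rz": 0},
    {"tx": 0,"ty": 0,"tz": 0,"rx": 0,"ry": 0,"rz": 0},
    {"tx": 0,"ty": 0,"tz": 0,"rx": 0,"ry": 0,"rz": 0},
    {"tx": 0,"ty": 0,"tz": 0,"rx": 0,"ry": 0,"rz": 0},
    {"tx": 0,"ty": 0,"tz": 0,"rx": 0,"ry": 0,"rz": 0},
    {"tx": 0,"ty": 0,"tz": 0,"rx": 0,"ry": 0,"rz": 0},
  ],
  claw=0.022,
  force=25,
)

```text
clock: 4.47
ee_pos: [0.4754, -0.039, 0.0473]
eef_rot: [[-0.021, 1.0, 0.0], [1.0, 0.021, -0.0], [-0.0, 0.0, -1.0]]
ft_force: [-1.1, 0.4, 3.3]
opening: 0.042
finger_force: 24.8
```

```bash
python3 - <<'E'
from plant import snapshot
from h import *
a=load('wristg1')['image'];d=snapshot('wrist');pickle.dump(d,open('wg2.pkl','wb'))
s=lambda im:cv2.resize(im[200:440,190:450],None,fx=1.5,fy=2.2,interpolation=cv2.INTER_CUBIC)
cv2.imwrite('pics/wg2.png',np.hstack([s(a),s(d['image'])])[...,::-1])
E
```

```text
(no output)
```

View pics/wg2.png

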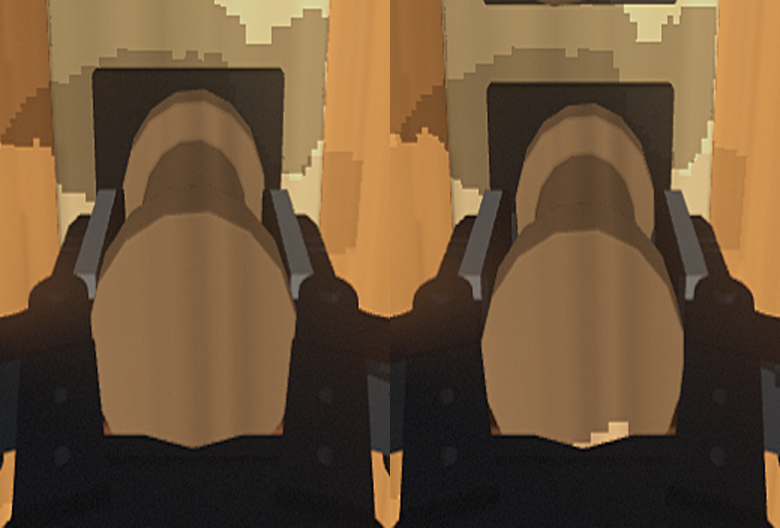

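The wrist pair shows the pads' upper ends meeting the spool's top disc, (92–297,320) in the left half, with a gap to the barrel at (145–245,190). The fingers are about as long as the barrel's recess. I'll grip the flat top disc squarely instead, with its rim mid-pad, which also keeps the fingertips well above the tray.

Request:
apply_moves(
  motion=[
    {"tx": 0.0,"ty": 0,"tz": 0,"rx": 0,"ry": 0,"rz": 0},
    {"tx": 0.0,"ty": 0,"tz": 0,"rx": 0,"ry": 0,"rz": 0},
    {"tx": 0.0,"ty": 0,"tz": 0,"rx": 0,"ry": 0,"rz": 0},
    {"tx": 0.0,"ty": 0,"tz": -0.01,"rx": 0,"ry": 0,"rz": 0},
    {"tx": 0.0,"ty": 0,"tz": -0.02,"rx": 0,"ry": 0,"rz": 0},
    {"tx": 0.0,"ty": 0,"tz": -0.02,"rx": 0,"ry": 0,"rz": 0},
  ],
  claw=0.07,
)

```text
clock: 5.02
ee_pos: [0.4766, -0.0389, 0.0694]
eef_rot: [[-0.021, 1.0, 0.003], [1.0, 0.021, -0.0], [-0.0, 0.003, -1.0]]
ft_force: [1.2, -0.5, -0.2]
opening: 0.0702
finger_force: 0.0
```

Request:
apply_moves(
  motion=[
    {"tx": 0,"ty": 0,"tz": 0,"rx": 0,"ry": 0,"rz": 0},
    {"tx": 0,"ty": 0,"tz": 0,"rx": 0,"ry": 0,"rz": 0},
    {"tx": 0,"ty": 0,"tz": 0,"rx": 0,"ry": 0,"rz": 0},
    {"tx": 0,"ty": 0,"tz": 0,"rx": 0,"ry": 0,"rz": 0},
    {"tx": 0,"ty": 0,"tz": 0,"rx": 0,"ry": 0,"rz": 0},
    {"tx": 0,"ty": 0,"tz": 0,"rx": 0,"ry": 0,"rz": 0},
    {"tx": 0,"ty": 0,"tz": 0,"rx": 0,"ry": 0,"rz": 0},
  ],
  claw=0.03,
  force=30,
)

```text
clock: 5.6
ee_pos: [0.4756, -0.0391, 0.0676]
eef_rot: [[-0.02, 1.0, 0.0], [1.0, 0.02, -0.0], [-0.0, 0.0, -1.0]]
ft_force: [-0.0, 0.1, 6.4]
opening: 0.0422
finger_force: 29.4
```

```bash
python3 go.py .6535 .0857 .19 90
```

```text
t 5.6 ee [ 0.4756 -0.0391  0.0676] shift mm [ 121.1  180.4 -122.4] rot [0.02 0.02 1.17] F [-0.   0.1  6.4] 0.042207851970523444 q7 -0.32
```

Request:
apply_moves(
  motion=[
    {"tx": 0,"ty": 0,"tz": -0.02,"rx": 0,"ry": 0,"rz": 0},
    {"tx": 0,"ty": 0,"tz": -0.05,"rx": 0,"ry": 0,"rz": 0},
    {"tx": 0,"ty": 0,"tz": -0.085,"rx": 0,"ry": 0,"rz": 0},
    {"tx": 0.01,"ty": 0.01,"tz": -0.115,"rx": 0,"ry": 0,"rz": 0},
    {"tx": 0.03,"ty": 0.035,"tz": -0.122,"rx": 0,"ry": 0,"rz": 0.5},
    {"tx": 0.05,"ty": 0.065,"tz": -0.122,"rx": 0,"ry": 0,"rz": 1},
    {"tx": 0.07,"ty": 0.1,"tz": -0.122,"rx": 0,"ry": 0,"rz": 1},
    {"tx": 0.09,"ty": 0.13,"tz": -0.122,"rx": 0,"ry": 0,"rz": 1},
    {"tx": 0.11,"ty": 0.16,"tz": -0.122,"rx": 0,"ry": 0,"rz": 1},
    {"tx": 0.121,"ty": 0.18,"tz": -0.122,"rx": 0,"ry": 0,"rz": 1},
  ],
)

```text
clock: 6.43
ee_pos: [0.6545, 0.0887, 0.1884]
eef_rot: [[-0.005, 1.0, -0.0], [1.0, 0.005, 0.001], [0.001, -0.0, -1.0]]
ft_force: [-0.8, -0.1, -1.1]
opening: 0.0424
finger_force: 30.7
```

Request:
apply_moves(
  motion=[
    {"tx": 0,"ty": 0,"tz": 0,"rx": 0,"ry": 0,"rz": 0},
    {"tx": 0,"ty": 0,"tz": 0,"rx": 0,"ry": 0,"rz": 0},
  ],
)

```text
clock: 6.6
ee_pos: [0.6527, 0.0868, 0.1878]
eef_rot: [[-0.005, 1.0, -0.002], [1.0, 0.005, 0.0], [0.0, -0.002, -1.0]]
ft_force: [-0.3, -0.8, -1.0]
opening: 0.0425
finger_force: 30.8
```

```bash
python3 go.py .6535 .0857 .0675 90; python3 - <<'E'
from plant import snapshot
from h import *
d=snapshot('wrist');im=d['image'][...,::-1].copy()
for X in [(.6535,.0857,.016),(.6535,.0077,.016),(.6535,-.0703,.016),(.6087,-.0313,.024),(.6983,-.0313,.024),(.4765,-.039,.018)]:
    p=proj(d,X)[0];cv2.drawMarker(im,tuple(int(round(v)) for v in p),(255,0,255),0,10,1)
cv2.imwrite('pics/w3.png',im)
d=snapshot('scene');cv2.imwrite('pics/s3.png',cv2.resize(d['image'][120:400,230:480,::-1],None,fx=2,fy=2))
E
```

```text
t 6.6 ee [0.6527 0.0868 0.1878] shift mm [ -1.2   1.1 120.3] rot [-0.13 -0.03  0.27] F [-0.3 -0.8 -1. ] 0.042484635437618615 q7 -0.45
```

View pics/s3.png

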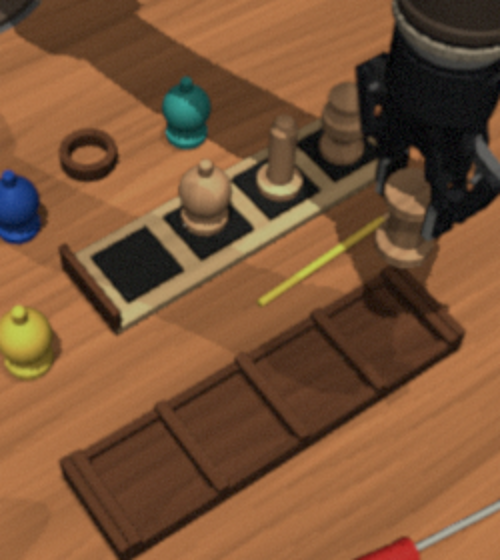

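The crop shows the spool hanging upright in the fingers at (408,220) above the leftmost cell, with its pad now bare. I'll lower it slowly and watch the force.

Request:
apply_moves(
  motion=[
    {"tx": -0.001,"ty": 0.001,"tz": 0.025,"rx": 0,"ry": 0,"rz": 0},
    {"tx": -0.001,"ty": 0.001,"tz": 0.055,"rx": 0,"ry": 0,"rz": 0},
    {"tx": -0.001,"ty": 0.001,"tz": 0.08,"rx": 0,"ry": 0,"rz": 0},
    {"tx": -0.001,"ty": 0.001,"tz": 0.1,"rx": 0,"ry": 0,"rz": 0},
    {"tx": -0.001,"ty": 0.001,"tz": 0.11,"rx": 0,"ry": 0,"rz": 0},
    {"tx": -0.001,"ty": 0.001,"tz": 0.115,"rx": 0,"ry": 0,"rz": 0},
    {"tx": -0.001,"ty": 0.001,"tz": 0.118,"rx": 0,"ry": 0,"rz": 0},
    {"tx": -0.001,"ty": 0.001,"tz": 0.12,"rx": 0,"ry": 0,"rz": 0},
    {"tx": -0.001,"ty": 0.001,"tz": 0.12,"rx": 0,"ry": 0,"rz": 0},
  ],
)

```text
clock: 7.45
ee_pos: [0.6544, 0.0846, 0.0702]
eef_rot: [[-0.003, 1.0, 0.001], [1.0, 0.003, 0.0], [0.0, 0.001, -1.0]]
ft_force: [-0.0, -0.6, -0.7]
opening: 0.0424
finger_force: 30.8
```

Request:
apply_moves(
  motion=[
    {"tx": 0,"ty": 0,"tz": 0.001,"rx": 0,"ry": 0,"rz": 0},
    {"tx": 0,"ty": 0,"tz": 0.001,"rx": 0,"ry": 0,"rz": 0},
  ],
)

```text
clock: 7.62
ee_pos: [0.6543, 0.0847, 0.0691]
eef_rot: [[-0.003, 1.0, 0.001], [1.0, 0.003, 0.0], [0.0, 0.001, -1.0]]
ft_force: [-0.7, 0.4, 0.2]
opening: 0.0426
finger_force: 30.8
```

Request:
apply_moves(
  motion=[
    {"tx": 0,"ty": 0,"tz": 0.001,"rx": 0,"ry": 0,"rz": 0},
    {"tx": 0,"ty": 0,"tz": 0.002,"rx": 0,"ry": 0,"rz": 0},
    {"tx": 0,"ty": 0,"tz": 0.0025,"rx": 0,"ry": 0,"rz": 0},
    {"tx": 0,"ty": 0,"tz": 0.0025,"rx": 0,"ry": 0,"rz": 0},
    {"tx": 0,"ty": 0,"tz": 0.0025,"rx": 0,"ry": 0,"rz": 0},
  ],
)

```text
clock: 8.03
ee_pos: [0.6539, 0.0847, 0.0659]
eef_rot: [[-0.003, 1.0, 0.0], [1.0, 0.003, -0.0], [-0.0, 0.0, -1.0]]
ft_force: [-1.0, 0.2, 0.1]
opening: 0.0424
finger_force: 30.9
```

Request:
apply_moves(
  motion=[
    {"tx": 0,"ty": 0,"tz": 0.001,"rx": 0,"ry": 0,"rz": 0},
    {"tx": 0,"ty": 0,"tz": 0.0015,"rx": 0,"ry": 0,"rz": 0},
    {"tx": 0,"ty": 0,"tz": 0.0015,"rx": 0,"ry": 0,"rz": 0},
    {"tx": 0,"ty": 0,"tz": 0.0015,"rx": 0,"ry": 0,"rz": 0},
  ],
)

```text
clock: 8.37
ee_pos: [0.6542, 0.0848, 0.0657]
eef_rot: [[-0.003, 1.0, 0.001], [1.0, 0.003, -0.0], [-0.0, 0.001, -1.0]]
ft_force: [-3.2, 0.1, 9.8]
opening: 0.0426
finger_force: 31.6
```

Contact at 9.8 N. Release and rise.

Request:
apply_moves(
  motion=[
    {"tx": 0,"ty": 0,"tz": 0,"rx": 0,"ry": 0,"rz": 0},
    {"tx": 0,"ty": 0,"tz": 0,"rx": 0,"ry": 0,"rz": 0},
    {"tx": 0,"ty": 0,"tz": 0,"rx": 0,"ry": 0,"rz": 0},
    {"tx": 0,"ty": 0,"tz": 0,"rx": 0,"ry": 0,"rz": 0},
    {"tx": 0,"ty": 0,"tz": -0.02,"rx": 0,"ry": 0,"rz": 0},
    {"tx": 0,"ty": 0,"tz": -0.05,"rx": 0,"ry": 0,"rz": 0},
    {"tx": 0,"ty": 0,"tz": -0.09,"rx": 0,"ry": 0,"rz": 0},
    {"tx": 0,"ty": 0,"tz": -0.12,"rx": 0,"ry": 0,"rz": 0},
    {"tx": 0,"ty": 0,"tz": -0.12,"rx": 0,"ry": 0,"rz": 0},
  ],
  claw=0.075,
)

```text
clock: 9.12
ee_pos: [0.6571, 0.0859, 0.1914]
eef_rot: [[-0.003, 1.0, 0.01], [1.0, 0.003, 0.002], [0.002, 0.01, -1.0]]
ft_force: [1.0, 0.9, 1.3]
opening: 0.0752
finger_force: 0.0
```

```bash
python3 go.py .471 .033 .19 91.5
```

```text
t 9.1167 ee [0.6571 0.0859 0.1914] shift mm [ -52.4 -186.2   -0.5] rot [ 0.58 -0.1  -1.33] F [1.  0.9 1.3] 0.07520949094166891 q7 -0.45
```

Request:
apply_moves(
  motion=[
    {"tx": -0.012,"ty": -0.038,"tz": 0,"rx": 0,"ry": 0,"rz": -0.5},
    {"tx": -0.022,"ty": -0.076,"tz": 0,"rx": 0,"ry": 0,"rz": -1},
    {"tx": -0.032,"ty": -0.113,"tz": 0,"rx": 0,"ry": 0,"rz": -1.3},
    {"tx": -0.043,"ty": -0.15,"tz": 0,"rx": 0,"ry": 0,"rz": -1.3},
    {"tx": -0.052,"ty": -0.183,"tz": 0,"rx": 0,"ry": 0,"rz": -1.3},
    {"tx": -0.052,"ty": -0.183,"tz": 0,"rx": 0,"ry": 0,"rz": -1.3},
    {"tx": -0.052,"ty": -0.183,"tz": 0,"rx": 0,"ry": 0,"rz": -1.3},
  ],
)

```text
clock: 9.7
ee_pos: [0.4699, 0.0311, 0.1845]
eef_rot: [[-0.025, 1.0, 0.0], [1.0, 0.025, -0.002], [-0.002, 0.0, -1.0]]
ft_force: [0.9, 0.3, 1.2]
opening: 0.075
finger_force: 0.0
```

```bash
python3 go.py .4705 .033 .048 91.5; python3 - <<'E'
from plant import snapshot
from h import *
d=snapshot('wrist');pickle.dump(d,open('w4.pkl','wb'));im=d['image'][...,::-1].copy()
for X in [(.470,.033,.094),(.4755,.1115,.104),(.4745,.1875,.1),(.6535,.0857,.016),(.6535,.0077,.016)]:
    p=proj(d,X)[0];print(p.round(1));cv2.drawMarker(im,tuple(int(round(v)) for v in p),(255,0,255),0,10,1)
cv2.imwrite('pics/w4.png',im)
E
```

```text
t 9.7 ee [0.4699 0.0311 0.1845] shift mm [  2.1   0.6 136.5] rot [ 0.01  0.09 -0.08] F [0.9 0.3 1.2] 0.07501834683718987 q7 -0.34
[319.3 251.6]
[332.2 127.8]
[334.7 -16.3]
[533.8 171.5]
[518.4 257.9]
```

View pics/w4.png

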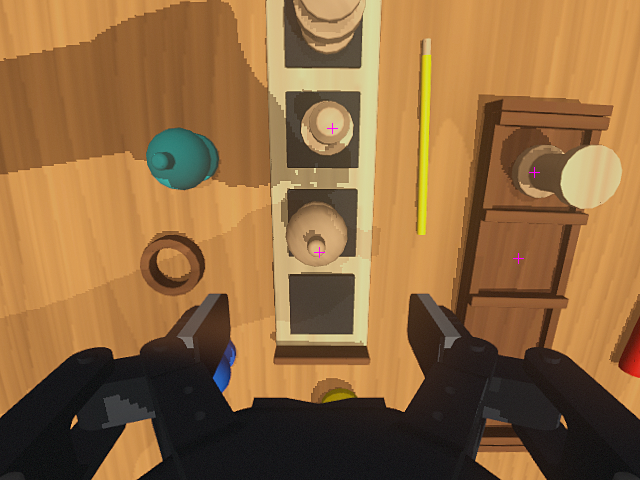

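The wrist view shows the spool standing in the leftmost cell (foot at 543,172). The ball's button is at (316,246) and the spindle top at (328,123), each 2–4 mm further left than predicted, so I'll shift by about half of that. Descend on the ball.

Request:
apply_moves(
  motion=[
    {"tx": 0.004,"ty": -0.001,"tz": 0.03,"rx": 0,"ry": 0,"rz": 0},
    {"tx": 0.004,"ty": -0.001,"tz": 0.06,"rx": 0,"ry": 0,"rz": 0},
    {"tx": 0.004,"ty": -0.001,"tz": 0.09,"rx": 0,"ry": 0,"rz": 0},
    {"tx": 0.004,"ty": -0.001,"tz": 0.115,"rx": 0,"ry": 0,"rz": 0},
    {"tx": 0.004,"ty": -0.001,"tz": 0.13,"rx": 0,"ry": 0,"rz": 0},
    {"tx": 0.004,"ty": -0.001,"tz": 0.136,"rx": 0,"ry": 0,"rz": 0},
    {"tx": 0.004,"ty": -0.001,"tz": 0.136,"rx": 0,"ry": 0,"rz": 0},
    {"tx": 0.004,"ty": -0.001,"tz": 0.136,"rx": 0,"ry": 0,"rz": 0},
  ],
)

```text
clock: 10.42
ee_pos: [0.4709, 0.0367, 0.0484]
eef_rot: [[-0.026, 1.0, 0.0], [1.0, 0.026, 0.001], [0.001, 0.0, -1.0]]
ft_force: [-0.3, 1.2, 0.0]
opening: 0.0748
finger_force: 0.0
```

Request:
apply_moves(
  motion=[
    {"tx": 0,"ty": 0,"tz": 0,"rx": 0,"ry": 0,"rz": 0},
    {"tx": 0,"ty": 0,"tz": 0,"rx": 0,"ry": 0,"rz": 0},
    {"tx": 0,"ty": 0,"tz": 0,"rx": 0,"ry": 0,"rz": 0},
    {"tx": 0,"ty": 0,"tz": 0,"rx": 0,"ry": 0,"rz": 0},
    {"tx": 0,"ty": 0,"tz": 0,"rx": 0,"ry": 0,"rz": 0},
    {"tx": 0,"ty": 0,"tz": 0,"rx": 0,"ry": 0,"rz": 0},
    {"tx": 0,"ty": 0,"tz": 0,"rx": 0,"ry": 0,"rz": 0},
  ],
  claw=0.036,
  force=30,
)

```text
clock: 11.0
ee_pos: [0.4709, 0.0361, 0.0497]
eef_rot: [[-0.025, 1.0, 0.003], [1.0, 0.025, -0.0], [-0.0, 0.003, -1.0]]
ft_force: [-1.3, 0.9, 6.2]
opening: 0.0461
finger_force: 29.7
```

```bash
python3 go.py .6535 .0077 .19 90
```

```text
t 11.0 ee [0.4709 0.0361 0.0497] shift mm [ -33.1  182.2 -139.8] rot [0.15 0.01 1.46] F [-1.3  0.9  6.2] 0.04610236049892006 q7 -0.53
```

Request:
apply_moves(
  motion=[
    {"tx": 0,"ty": 0,"tz": -0.02,"rx": 0,"ry": 0,"rz": 0},
    {"tx": 0,"ty": 0,"tz": -0.05,"rx": 0,"ry": 0,"rz": 0},
    {"tx": 0,"ty": 0,"tz": -0.085,"rx": 0,"ry": 0,"rz": 0},
    {"tx": -0.002,"ty": 0.01,"tz": -0.12,"rx": 0,"ry": 0,"rz": 0},
    {"tx": -0.008,"ty": 0.035,"tz": -0.14,"rx": 0,"ry": 0,"rz": 0.5},
    {"tx": -0.014,"ty": 0.07,"tz": -0.14,"rx": 0,"ry": 0,"rz": 1},
    {"tx": -0.02,"ty": 0.105,"tz": -0.14,"rx": 0,"ry": 0,"rz": 1.5},
    {"tx": -0.025,"ty": 0.14,"tz": -0.14,"rx": 0,"ry": 0,"rz": 1.5},
    {"tx": -0.03,"ty": 0.168,"tz": -0.14,"rx": 0,"ry": 0,"rz": 1.5},
    {"tx": -0.033,"ty": 0.182,"tz": -0.14,"rx": 0,"ry": 0,"rz": 1.5},
  ],
)

```text
clock: 11.83
ee_pos: [0.6558, 0.0066, 0.1888]
eef_rot: [[0.002, 1.0, 0.002], [1.0, -0.002, 0.0], [0.0, 0.002, -1.0]]
ft_force: [-0.9, 0.2, -0.5]
opening: 0.0458
finger_force: 30.9
```

Request:
apply_moves(
  motion=[
    {"tx": 0,"ty": 0,"tz": 0,"rx": 0,"ry": 0,"rz": 0},
    {"tx": 0,"ty": 0,"tz": 0,"rx": 0,"ry": 0,"rz": 0},
  ],
)

```text
clock: 12.0
ee_pos: [0.6526, 0.0077, 0.1883]
eef_rot: [[0.001, 1.0, -0.0], [1.0, -0.001, 0.0], [0.0, -0.0, -1.0]]
ft_force: [-0.4, 0.4, -0.2]
opening: 0.0456
finger_force: 30.9
```

```bash
python3 go.py .6535 .0085 .0477 90
```

```text
t 12.0 ee [0.6526 0.0077 0.1883] shift mm [  0.7   0.9 140.6] rot [-0.01 -0.02 -0.05] F [-0.4  0.4 -0.2] 0.04560456703476304 q7 -0.34
```

Request:
apply_moves(
  motion=[
    {"tx": 0.001,"ty": 0.001,"tz": 0.03,"rx": 0,"ry": 0,"rz": 0},
    {"tx": 0.001,"ty": 0.001,"tz": 0.06,"rx": 0,"ry": 0,"rz": 0},
    {"tx": 0.001,"ty": 0.001,"tz": 0.09,"rx": 0,"ry": 0,"rz": 0},
    {"tx": 0.001,"ty": 0.001,"tz": 0.115,"rx": 0,"ry": 0,"rz": 0},
    {"tx": 0.001,"ty": 0.001,"tz": 0.13,"rx": 0,"ry": 0,"rz": 0},
    {"tx": 0.001,"ty": 0.001,"tz": 0.136,"rx": 0,"ry": 0,"rz": 0},
    {"tx": 0.001,"ty": 0.001,"tz": 0.138,"rx": 0,"ry": 0,"rz": 0},
    {"tx": 0.001,"ty": 0.001,"tz": 0.139,"rx": 0,"ry": 0,"rz": 0},
    {"tx": 0.001,"ty": 0.001,"tz": 0.139,"rx": 0,"ry": 0,"rz": 0},
    {"tx": 0.001,"ty": 0.001,"tz": 0.139,"rx": 0,"ry": 0,"rz": 0},
  ],
)

```text
clock: 12.83
ee_pos: [0.6547, 0.0089, 0.0509]
eef_rot: [[0.001, 1.0, 0.002], [1.0, -0.001, 0.0], [0.0, 0.002, -1.0]]
ft_force: [-1.0, 0.2, 0.3]
opening: 0.0457
finger_force: 30.9
```

Request:
apply_moves(
  motion=[
    {"tx": 0,"ty": 0,"tz": 0.001,"rx": 0,"ry": 0,"rz": 0},
    {"tx": 0,"ty": 0,"tz": 0.001,"rx": 0,"ry": 0,"rz": 0},
    {"tx": 0,"ty": 0,"tz": 0.001,"rx": 0,"ry": 0,"rz": 0},
    {"tx": 0,"ty": 0,"tz": 0.001,"rx": 0,"ry": 0,"rz": 0},
  ],
)

```text
clock: 13.17
ee_pos: [0.6539, 0.0087, 0.0485]
eef_rot: [[0.0, 1.0, 0.0], [1.0, -0.0, -0.0], [-0.0, 0.0, -1.0]]
ft_force: [0.6, -0.2, -0.1]
opening: 0.0461
finger_force: 30.9
```

Request:
apply_moves(
  motion=[
    {"tx": 0,"ty": 0,"tz": 0.001,"rx": 0,"ry": 0,"rz": 0},
    {"tx": 0,"ty": 0,"tz": 0.0015,"rx": 0,"ry": 0,"rz": 0},
    {"tx": 0,"ty": 0,"tz": 0.0015,"rx": 0,"ry": 0,"rz": 0},
    {"tx": 0,"ty": 0,"tz": 0.0015,"rx": 0,"ry": 0,"rz": 0},
  ],
)

```text
clock: 13.5
ee_pos: [0.6539, 0.0088, 0.0478]
eef_rot: [[0.0, 1.0, 0.001], [1.0, -0.0, -0.0], [-0.0, 0.001, -1.0]]
ft_force: [-2.8, -0.4, 7.9]
opening: 0.0457
finger_force: 31.5
```

Request:
apply_moves(
  motion=[
    {"tx": 0,"ty": 0,"tz": 0,"rx": 0,"ry": 0,"rz": 0},
    {"tx": 0,"ty": 0,"tz": 0,"rx": 0,"ry": 0,"rz": 0},
    {"tx": 0,"ty": 0,"tz": 0,"rx": 0,"ry": 0,"rz": 0},
    {"tx": 0,"ty": 0,"tz": 0,"rx": 0,"ry": 0,"rz": 0},
    {"tx": 0,"ty": 0,"tz": -0.02,"rx": 0,"ry": 0,"rz": 0},
    {"tx": 0,"ty": 0,"tz": -0.05,"rx": 0,"ry": 0,"rz": 0},
    {"tx": 0,"ty": 0,"tz": -0.09,"rx": 0,"ry": 0,"rz": 0},
    {"tx": 0,"ty": 0,"tz": -0.125,"rx": 0,"ry": 0,"rz": 0},
    {"tx": 0,"ty": 0,"tz": -0.145,"rx": 0,"ry": 0,"rz": 0},
    {"tx": 0,"ty": 0,"tz": -0.145,"rx": 0,"ry": 0,"rz": 0},
  ],
  claw=0.075,
)

```text
clock: 14.33
ee_pos: [0.6563, 0.0094, 0.1975]
eef_rot: [[0.001, 1.0, 0.008], [1.0, -0.001, 0.0], [0.0, 0.008, -1.0]]
ft_force: [0.9, 0.4, -0.3]
opening: 0.0751
finger_force: 0.0
```

```bash
python3 go.py .4745 .113 .19 91.5
```

```text
t 14.3333 ee [0.6563 0.0094 0.1975] shift mm [ 103.5 -181.9    6. ] rot [ 0.48 -0.02 -1.53] F [ 0.9  0.4 -0.3] 0.07512627083989586 q7 -0.34
```

Request:
apply_moves(
  motion=[
    {"tx": 0.02,"ty": -0.035,"tz": 0,"rx": 0,"ry": 0,"rz": -0.5},
    {"tx": 0.04,"ty": -0.07,"tz": 0,"rx": 0,"ry": 0,"rz": -1},
    {"tx": 0.06,"ty": -0.105,"tz": 0,"rx": 0,"ry": 0,"rz": -1.5},
    {"tx": 0.08,"ty": -0.14,"tz": 0,"rx": 0,"ry": 0,"rz": -1.5},
    {"tx": 0.097,"ty": -0.17,"tz": 0,"rx": 0,"ry": 0,"rz": -1.5},
    {"tx": 0.104,"ty": -0.18,"tz": 0,"rx": 0,"ry": 0,"rz": -1.5},
    {"tx": 0.104,"ty": -0.18,"tz": 0,"rx": 0,"ry": 0,"rz": -1.5},
    {"tx": 0.104,"ty": -0.18,"tz": 0,"rx": 0,"ry": 0,"rz": -1.5},
  ],
)

```text
clock: 15.0
ee_pos: [0.4741, 0.1126, 0.1918]
eef_rot: [[-0.026, 1.0, 0.001], [1.0, 0.026, -0.001], [-0.001, 0.001, -1.0]]
ft_force: [0.7, -0.7, -0.3]
opening: 0.0747
finger_force: 0.0
```

```bash
python3 go.py .4745 .1125 .054 91.5; python3 - <<'E'
from plant import snapshot
from h import *
d=snapshot('wrist');pickle.dump(d,open('w5.pkl','wb'));im=d['image'][...,::-1].copy()
for X in [(.4745,.1125,.104),(.4745,.1875,.1),(.6535,.0857,.016),(.6535,.0077,.092),(.6535,-.0703,.016)]:
    p=proj(d,X)[0];print(p.round(1));cv2.drawMarker(im,tuple(int(round(v)) for v in p),(255,0,255),0,10,1)
cv2.imwrite('pics/w5.png',im)
E
```

```text
t 15.0 ee [0.4741 0.1126 0.1918] shift mm [-1.000e-01  2.000e-01  1.378e+02] rot [0.05 0.03 0.02] F [ 0.7 -0.7 -0.3] 0.07470590608383337 q7 -0.52
[319.6 255.9]
[322.8 138.1]
[508.8 259.5]
[540.5 382.1]
[482.6 398.7]
```

View pics/w5.png

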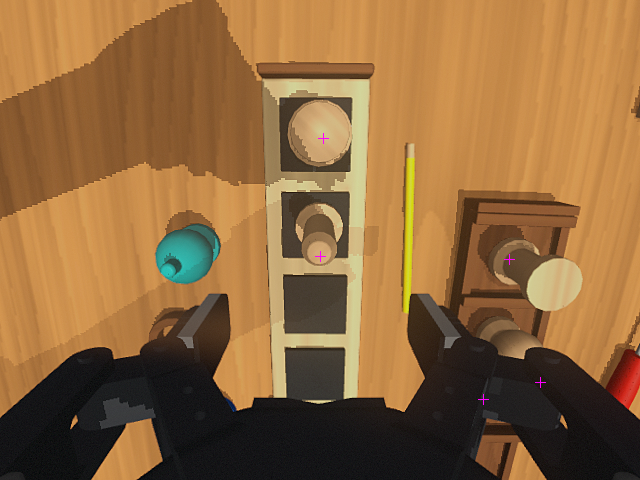

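The wrist view shows the spindle top at (318,250) and the urn cap at (320,132), both about 2–3 mm left of prediction. The ball and spool are standing in the tray at right. Descend on the spindle with +2 mm.

Request:
apply_moves(
  motion=[
    {"tx": 0.002,"ty": 0,"tz": 0.03,"rx": 0,"ry": 0,"rz": 0},
    {"tx": 0.002,"ty": 0,"tz": 0.06,"rx": 0,"ry": 0,"rz": 0},
    {"tx": 0.002,"ty": 0,"tz": 0.09,"rx": 0,"ry": 0,"rz": 0},
    {"tx": 0.002,"ty": 0,"tz": 0.115,"rx": 0,"ry": 0,"rz": 0},
    {"tx": 0.002,"ty": 0,"tz": 0.13,"rx": 0,"ry": 0,"rz": 0},
    {"tx": 0.002,"ty": 0,"tz": 0.137,"rx": 0,"ry": 0,"rz": 0},
    {"tx": 0.002,"ty": 0,"tz": 0.137,"rx": 0,"ry": 0,"rz": 0},
    {"tx": 0.002,"ty": 0,"tz": 0.137,"rx": 0,"ry": 0,"rz": 0},
  ],
)

```text
clock: 15.72
ee_pos: [0.4745, 0.1146, 0.0547]
eef_rot: [[-0.025, 1.0, -0.0], [1.0, 0.025, 0.0], [0.0, -0.0, -1.0]]
ft_force: [0.4, 0.7, 0.3]
opening: 0.0748
finger_force: 0.0
```

Request:
apply_moves(
  motion=[
    {"tx": 0,"ty": 0,"tz": 0,"rx": 0,"ry": 0,"rz": 0},
    {"tx": 0,"ty": 0,"tz": 0,"rx": 0,"ry": 0,"rz": 0},
    {"tx": 0,"ty": 0,"tz": 0,"rx": 0,"ry": 0,"rz": 0},
    {"tx": 0,"ty": 0,"tz": 0,"rx": 0,"ry": 0,"rz": 0},
    {"tx": 0,"ty": 0,"tz": 0,"rx": 0,"ry": 0,"rz": 0},
    {"tx": 0,"ty": 0,"tz": 0,"rx": 0,"ry": 0,"rz": 0},
    {"tx": 0,"ty": 0,"tz": 0,"rx": 0,"ry": 0,"rz": 0},
    {"tx": 0,"ty": 0,"tz": 0,"rx": 0,"ry": 0,"rz": 0},
    {"tx": 0,"ty": 0,"tz": 0,"rx": 0,"ry": 0,"rz": 0},
  ],
  claw=0.015,
  force=30,
)

```text
clock: 16.47
ee_pos: [0.4743, 0.1148, 0.0556]
eef_rot: [[-0.026, 1.0, 0.001], [1.0, 0.026, -0.0], [-0.0, 0.001, -1.0]]
ft_force: [-0.4, -2.0, 7.1]
opening: 0.0239
finger_force: 29.7
```

```bash
python3 go.py .6535 -.0695 .21 90
```

```text
t 16.4667 ee [0.4743 0.1148 0.0556] shift mm [-188.9  174.7 -154.2] rot [0.08 0.01 1.47] F [-0.4 -2.   7.1] 0.023911333284013986 q7 -0.7
```

Request:
apply_moves(
  motion=[
    {"tx": 0,"ty": 0,"tz": -0.02,"rx": 0,"ry": 0,"rz": 0},
    {"tx": 0,"ty": 0,"tz": -0.05,"rx": 0,"ry": 0,"rz": 0},
    {"tx": 0,"ty": 0,"tz": -0.085,"rx": 0,"ry": 0,"rz": 0},
    {"tx": -0.01,"ty": 0.01,"tz": -0.12,"rx": 0,"ry": 0,"rz": 0},
    {"tx": -0.03,"ty": 0.03,"tz": -0.145,"rx": 0,"ry": 0,"rz": 0.5},
    {"tx": -0.055,"ty": 0.052,"tz": -0.154,"rx": 0,"ry": 0,"rz": 1},
    {"tx": -0.08,"ty": 0.075,"tz": -0.154,"rx": 0,"ry": 0,"rz": 1.5},
    {"tx": -0.105,"ty": 0.098,"tz": -0.154,"rx": 0,"ry": 0,"rz": 1.5},
    {"tx": -0.13,"ty": 0.121,"tz": -0.154,"rx": 0,"ry": 0,"rz": 1.5},
    {"tx": -0.15,"ty": 0.14,"tz": -0.154,"rx": 0,"ry": 0,"rz": 1.5},
  ],
)

```text
clock: 17.3
ee_pos: [0.6188, -0.0343, 0.2088]
eef_rot: [[0.002, 1.0, 0.001], [1.0, -0.002, -0.001], [-0.001, 0.001, -1.0]]
ft_force: [0.7, 0.3, -1.3]
opening: 0.0242
finger_force: 29.6
```

Request:
apply_moves(
  motion=[
    {"tx": -0.025,"ty": 0.022,"tz": 0,"rx": 0,"ry": 0,"rz": 0},
    {"tx": -0.039,"ty": 0.034,"tz": 0,"rx": 0,"ry": 0,"rz": 0},
    {"tx": -0.039,"ty": 0.034,"tz": 0,"rx": 0,"ry": 0,"rz": 0},
    {"tx": -0.039,"ty": 0.034,"tz": 0,"rx": 0,"ry": 0,"rz": 0},
  ],
)

```text
clock: 17.63
ee_pos: [0.6514, -0.0714, 0.208]
eef_rot: [[0.002, 1.0, -0.001], [1.0, -0.002, 0.0], [0.0, -0.001, -1.0]]
ft_force: [-0.4, 0.4, -0.5]
opening: 0.024
finger_force: 29.7
```

```bash
python3 go.py .6535 -.0695 .0536 90
```

```text
t 17.6333 ee [ 0.6514 -0.0714  0.208 ] shift mm [  1.8   2.3 154.4] rot [-0.07 -0.02 -0.13] F [-0.4  0.4 -0.5] 0.0239965878630903 q7 -0.21
```

Request:
apply_moves(
  motion=[
    {"tx": 0.001,"ty": 0.001,"tz": 0.03,"rx": 0,"ry": 0,"rz": 0},
    {"tx": 0.001,"ty": 0.001,"tz": 0.065,"rx": 0,"ry": 0,"rz": 0},
    {"tx": 0.001,"ty": 0.001,"tz": 0.1,"rx": 0,"ry": 0,"rz": 0},
    {"tx": 0.001,"ty": 0.001,"tz": 0.128,"rx": 0,"ry": 0,"rz": 0},
    {"tx": 0.001,"ty": 0.001,"tz": 0.145,"rx": 0,"ry": 0,"rz": 0},
    {"tx": 0.001,"ty": 0.001,"tz": 0.15,"rx": 0,"ry": 0,"rz": 0},
    {"tx": 0.001,"ty": 0.001,"tz": 0.152,"rx": 0,"ry": 0,"rz": 0},
    {"tx": 0.001,"ty": 0.001,"tz": 0.153,"rx": 0,"ry": 0,"rz": 0},
    {"tx": 0.001,"ty": 0.001,"tz": 0.153,"rx": 0,"ry": 0,"rz": 0},
    {"tx": 0.001,"ty": 0.001,"tz": 0.153,"rx": 0,"ry": 0,"rz": 0},
  ],
)

```text
clock: 18.47
ee_pos: [0.6534, -0.0693, 0.0575]
eef_rot: [[0.0, 1.0, 0.003], [1.0, -0.0, -0.0], [-0.0, 0.003, -1.0]]
ft_force: [-0.0, 1.2, 0.4]
opening: 0.0244
finger_force: 29.7
```

Request:
apply_moves(
  motion=[
    {"tx": 0,"ty": 0,"tz": 0.001,"rx": 0,"ry": 0,"rz": 0},
    {"tx": 0,"ty": 0,"tz": 0.001,"rx": 0,"ry": 0,"rz": 0},
    {"tx": 0,"ty": 0,"tz": 0.001,"rx": 0,"ry": 0,"rz": 0},
    {"tx": 0,"ty": 0,"tz": 0.001,"rx": 0,"ry": 0,"rz": 0},
  ],
)

```text
clock: 18.8
ee_pos: [0.6526, -0.0696, 0.0551]
eef_rot: [[0.001, 1.0, 0.0], [1.0, -0.001, -0.0], [-0.0, 0.0, -1.0]]
ft_force: [0.5, 0.0, -0.7]
opening: 0.0239
finger_force: 29.7
```

Request:
apply_moves(
  motion=[
    {"tx": 0,"ty": 0,"tz": 0.001,"rx": 0,"ry": 0,"rz": 0},
    {"tx": 0,"ty": 0,"tz": 0.002,"rx": 0,"ry": 0,"rz": 0},
    {"tx": 0,"ty": 0,"tz": 0.002,"rx": 0,"ry": 0,"rz": 0},
    {"tx": 0,"ty": 0,"tz": 0.002,"rx": 0,"ry": 0,"rz": 0},
  ],
)

```text
clock: 19.13
ee_pos: [0.6527, -0.0696, 0.0536]
eef_rot: [[0.001, 1.0, 0.0], [1.0, -0.001, -0.0], [-0.0, 0.0, -1.0]]
ft_force: [-2.7, 0.9, 6.7]
opening: 0.0244
finger_force: 30.3
```

Contact at 6.7 N. Release, rise and go to the urn.

Request:
apply_moves(
  motion=[
    {"tx": 0,"ty": 0,"tz": 0,"rx": 0,"ry": 0,"rz": 0},
    {"tx": 0,"ty": 0,"tz": 0,"rx": 0,"ry": 0,"rz": 0},
    {"tx": 0,"ty": 0,"tz": 0,"rx": 0,"ry": 0,"rz": 0},
    {"tx": 0,"ty": 0,"tz": 0,"rx": 0,"ry": 0,"rz": 0},
    {"tx": 0,"ty": 0,"tz": -0.02,"rx": 0,"ry": 0,"rz": 0},
    {"tx": 0,"ty": 0,"tz": -0.05,"rx": 0,"ry": 0,"rz": 0},
    {"tx": 0,"ty": 0,"tz": -0.09,"rx": 0,"ry": 0,"rz": 0},
    {"tx": 0,"ty": 0,"tz": -0.125,"rx": 0,"ry": 0,"rz": 0},
    {"tx": 0,"ty": 0,"tz": -0.145,"rx": 0,"ry": 0,"rz": 0},
    {"tx": 0,"ty": 0,"tz": -0.145,"rx": 0,"ry": 0,"rz": 0},
  ],
  claw=0.075,
)

```text
clock: 19.97
ee_pos: [0.6551, -0.0692, 0.2036]
eef_rot: [[0.001, 1.0, 0.008], [1.0, -0.001, -0.001], [-0.001, 0.008, -1.0]]
ft_force: [0.4, -0.4, 0.2]
opening: 0.075
finger_force: 0.0
```

```bash
python3 go.py .4735 .1895 .20 91.5
```

```text
t 19.9667 ee [ 0.6551 -0.0692  0.2036] shift mm [ 258.6 -181.8    1.9] rot [ 0.48  0.04 -1.53] F [ 0.4 -0.4  0.2] 0.07496624179852715 q7 -0.21
```

Request:
apply_moves(
  motion=[
    {"tx": 0.03,"ty": -0.021,"tz": 0,"rx": 0,"ry": 0,"rz": -0.5},
    {"tx": 0.06,"ty": -0.042,"tz": 0,"rx": 0,"ry": 0,"rz": -1},
    {"tx": 0.09,"ty": -0.063,"tz": 0,"rx": 0,"ry": 0,"rz": -1.5},
    {"tx": 0.12,"ty": -0.084,"tz": 0,"rx": 0,"ry": 0,"rz": -1.5},
    {"tx": 0.15,"ty": -0.105,"tz": 0,"rx": 0,"ry": 0,"rz": -1.5},
    {"tx": 0.18,"ty": -0.126,"tz": 0,"rx": 0,"ry": 0,"rz": -1.5},
    {"tx": 0.21,"ty": -0.147,"tz": 0,"rx": 0,"ry": 0,"rz": -1.5},
    {"tx": 0.24,"ty": -0.167,"tz": 0,"rx": 0,"ry": 0,"rz": -1.5},
    {"tx": 0.2585,"ty": -0.18,"tz": 0,"rx": 0,"ry": 0,"rz": -1.5},
    {"tx": 0.2585,"ty": -0.18,"tz": 0,"rx": 0,"ry": 0,"rz": -1.5},
  ],
)

```text
clock: 20.8
ee_pos: [0.4691, 0.1939, 0.1977]
eef_rot: [[-0.033, 0.999, -0.001], [0.999, 0.033, 0.002], [0.002, -0.001, -1.0]]
ft_force: [0.4, 0.5, 0.2]
opening: 0.0751
finger_force: 0.0
```

Request:
apply_moves(
  motion=[
    {"tx": 0,"ty": 0,"tz": 0,"rx": 0,"ry": 0,"rz": 0},
    {"tx": 0,"ty": 0,"tz": 0,"rx": 0,"ry": 0,"rz": 0},
  ],
)

```text
clock: 20.97
ee_pos: [0.4729, 0.1883, 0.1973]
eef_rot: [[-0.025, 1.0, -0.0], [1.0, 0.025, -0.001], [-0.001, -0.0, -1.0]]
ft_force: [0.3, -0.4, -0.2]
opening: 0.0749
finger_force: 0.0
```

```bash
python3 go.py .4735 .1895 .052 91.5; python3 - <<'E'
from plant import snapshot
from h import *
d=snapshot('wrist');pickle.dump(d,open('w6.pkl','wb'));im=d['image'][...,::-1].copy()
for X in [(.4735,.1895,.1)]:
    p=proj(d,X)[0];print(p.round(1));cv2.drawMarker(im,tuple(int(round(v)) for v in p),(255,0,255),0,10,1)
cv2.imwrite('pics/w6.png',im)
E
```

```text
t 20.9667 ee [0.4729 0.1883 0.1973] shift mm [  1.3   0.7 145.3] rot [-0.02  0.04 -0.04] F [ 0.3 -0.4 -0.2] 0.07492571241480986 q7 -0.69
[320.1 249.8]
```

View pics/w6.png

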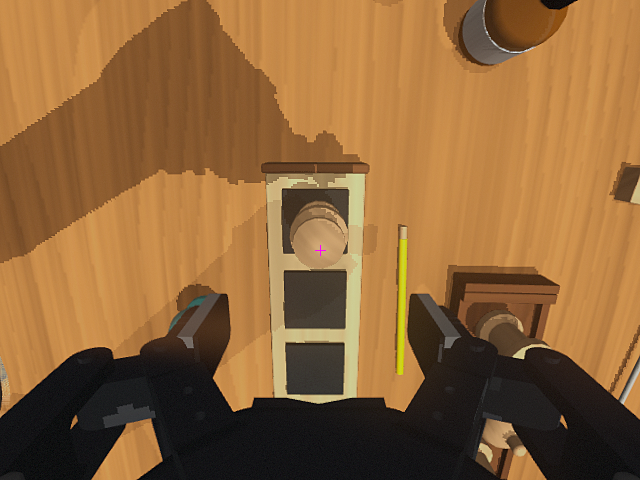

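The urn cap's centre is near (320,242), about 4 mm left of the mark, so I'll shift +3 mm and descend.

Request:
apply_moves(
  motion=[
    {"tx": 0.003,"ty": 0,"tz": 0.03,"rx": 0,"ry": 0,"rz": 0},
    {"tx": 0.003,"ty": 0,"tz": 0.06,"rx": 0,"ry": 0,"rz": 0},
    {"tx": 0.003,"ty": 0,"tz": 0.09,"rx": 0,"ry": 0,"rz": 0},
    {"tx": 0.003,"ty": 0,"tz": 0.118,"rx": 0,"ry": 0,"rz": 0},
    {"tx": 0.003,"ty": 0,"tz": 0.136,"rx": 0,"ry": 0,"rz": 0},
    {"tx": 0.003,"ty": 0,"tz": 0.145,"rx": 0,"ry": 0,"rz": 0},
    {"tx": 0.003,"ty": 0,"tz": 0.145,"rx": 0,"ry": 0,"rz": 0},
    {"tx": 0.003,"ty": 0,"tz": 0.145,"rx": 0,"ry": 0,"rz": 0},
  ],
)

```text
clock: 21.68
ee_pos: [0.473, 0.1917, 0.0529]
eef_rot: [[-0.025, 1.0, -0.0], [1.0, 0.025, -0.0], [-0.0, -0.0, -1.0]]
ft_force: [0.5, 0.2, 0.5]
opening: 0.0751
finger_force: 0.0
```

Request:
apply_moves(
  motion=[
    {"tx": 0,"ty": 0,"tz": 0,"rx": 0,"ry": 0,"rz": 0},
    {"tx": 0,"ty": 0,"tz": 0,"rx": 0,"ry": 0,"rz": 0},
    {"tx": 0,"ty": 0,"tz": 0,"rx": 0,"ry": 0,"rz": 0},
    {"tx": 0,"ty": 0,"tz": 0,"rx": 0,"ry": 0,"rz": 0},
    {"tx": 0,"ty": 0,"tz": 0,"rx": 0,"ry": 0,"rz": 0},
    {"tx": 0,"ty": 0,"tz": 0,"rx": 0,"ry": 0,"rz": 0},
    {"tx": 0,"ty": 0,"tz": 0,"rx": 0,"ry": 0,"rz": 0},
  ],
  claw=0.034,
  force=30,
)

```text
clock: 22.27
ee_pos: [0.4735, 0.1922, 0.0543]
eef_rot: [[-0.026, 1.0, 0.003], [1.0, 0.026, 0.0], [0.0, 0.003, -1.0]]
ft_force: [-0.3, -0.2, 6.2]
opening: 0.0448
finger_force: 30.0
```

```bash
python3 go.py .6535 -.1475 .21 90
```

```text
t 22.2667 ee [0.4735 0.1922 0.0543] shift mm [-344.2  171.7 -155.4] rot [ 0.14 -0.02  1.47] F [-0.3 -0.2  6.2] 0.04476849862034369 q7 -0.86
```

Request:
apply_moves(
  motion=[
    {"tx": 0,"ty": 0,"tz": -0.02,"rx": 0,"ry": 0,"rz": 0},
    {"tx": 0,"ty": 0,"tz": -0.05,"rx": 0,"ry": 0,"rz": 0},
    {"tx": 0,"ty": 0,"tz": -0.085,"rx": 0,"ry": 0,"rz": 0},
    {"tx": -0.01,"ty": 0.005,"tz": -0.12,"rx": 0,"ry": 0,"rz": 0},
    {"tx": -0.03,"ty": 0.015,"tz": -0.145,"rx": 0,"ry": 0,"rz": 0.5},
    {"tx": -0.058,"ty": 0.029,"tz": -0.155,"rx": 0,"ry": 0,"rz": 1},
    {"tx": -0.088,"ty": 0.044,"tz": -0.155,"rx": 0,"ry": 0,"rz": 1.5},
    {"tx": -0.118,"ty": 0.059,"tz": -0.155,"rx": 0,"ry": 0,"rz": 1.5},
    {"tx": -0.148,"ty": 0.074,"tz": -0.155,"rx": 0,"ry": 0,"rz": 1.5},
    {"tx": -0.178,"ty": 0.089,"tz": -0.155,"rx": 0,"ry": 0,"rz": 1.5},
  ],
)

```text
clock: 23.1
ee_pos: [0.5668, 0.0147, 0.209]
eef_rot: [[0.0, 1.0, 0.002], [1.0, -0.0, -0.001], [-0.001, 0.002, -1.0]]
ft_force: [0.3, 0.8, -0.4]
opening: 0.0443
finger_force: 31.2
```

Request:
apply_moves(
  motion=[
    {"tx": -0.03,"ty": 0.015,"tz": 0,"rx": 0,"ry": 0,"rz": 0},
    {"tx": -0.06,"ty": 0.03,"tz": 0,"rx": 0,"ry": 0,"rz": 0},
    {"tx": -0.09,"ty": 0.045,"tz": 0,"rx": 0,"ry": 0,"rz": 0},
    {"tx": -0.12,"ty": 0.06,"tz": 0,"rx": 0,"ry": 0,"rz": 0},
    {"tx": -0.148,"ty": 0.073,"tz": 0,"rx": 0,"ry": 0,"rz": 0},
    {"tx": -0.164,"ty": 0.08,"tz": 0,"rx": 0,"ry": 0,"rz": 0},
    {"tx": -0.164,"ty": 0.08,"tz": 0,"rx": 0,"ry": 0,"rz": 0},
    {"tx": -0.164,"ty": 0.08,"tz": 0,"rx": 0,"ry": 0,"rz": 0},
  ],
)

```text
clock: 23.77
ee_pos: [0.6459, -0.1487, 0.208]
eef_rot: [[0.003, 1.0, 0.0], [1.0, -0.003, 0.0], [0.0, 0.0, -1.0]]
ft_force: [-0.3, 1.5, -0.4]
opening: 0.044
finger_force: 31.1
```

```bash
python3 go.py .6535 -.148 .0523 90
```

```text
t 23.7667 ee [ 0.6459 -0.1487  0.208 ] shift mm [  0.7   7.6 155.7] rot [ 0.01 -0.01 -0.15] F [-0.3  1.5 -0.4] 0.044030367489378844 q7 -0.08
```

Request:
apply_moves(
  motion=[
    {"tx": 0.001,"ty": 0.007,"tz": 0.03,"rx": 0,"ry": 0,"rz": 0},
    {"tx": 0.001,"ty": 0.007,"tz": 0.065,"rx": 0,"ry": 0,"rz": 0},
    {"tx": 0.001,"ty": 0.007,"tz": 0.1,"rx": 0,"ry": 0,"rz": 0},
    {"tx": 0.001,"ty": 0.007,"tz": 0.128,"rx": 0,"ry": 0,"rz": 0},
    {"tx": 0.001,"ty": 0.007,"tz": 0.146,"rx": 0,"ry": 0,"rz": 0},
    {"tx": 0.001,"ty": 0.007,"tz": 0.152,"rx": 0,"ry": 0,"rz": 0},
    {"tx": 0.001,"ty": 0.007,"tz": 0.154,"rx": 0,"ry": 0,"rz": 0},
    {"tx": 0.001,"ty": 0.007,"tz": 0.155,"rx": 0,"ry": 0,"rz": 0},
    {"tx": 0.001,"ty": 0.007,"tz": 0.155,"rx": 0,"ry": 0,"rz": 0},
    {"tx": 0.001,"ty": 0.007,"tz": 0.155,"rx": 0,"ry": 0,"rz": 0},
  ],
)

```text
clock: 24.6
ee_pos: [0.6541, -0.1465, 0.0546]
eef_rot: [[0.0, 1.0, 0.003], [1.0, -0.0, -0.001], [-0.001, 0.003, -1.0]]
ft_force: [-0.9, 0.5, -0.5]
opening: 0.0445
finger_force: 31.2
```

Request:
apply_moves(
  motion=[
    {"tx": 0,"ty": 0,"tz": 0.001,"rx": 0,"ry": 0,"rz": 0},
    {"tx": 0,"ty": 0,"tz": 0.001,"rx": 0,"ry": 0,"rz": 0},
    {"tx": 0,"ty": 0,"tz": 0.001,"rx": 0,"ry": 0,"rz": 0},
    {"tx": 0,"ty": 0,"tz": 0.001,"rx": 0,"ry": 0,"rz": 0},
  ],
)

```text
clock: 24.93
ee_pos: [0.6533, -0.1468, 0.0524]
eef_rot: [[0.001, 1.0, 0.001], [1.0, -0.001, -0.0], [-0.0, 0.001, -1.0]]
ft_force: [-0.9, -0.4, 2.7]
opening: 0.0441
finger_force: 31.4
```

Contact at the expected height. Release, rise and check.

Request:
apply_moves(
  motion=[
    {"tx": 0,"ty": 0,"tz": 0.0005,"rx": 0,"ry": 0,"rz": 0},
    {"tx": 0,"ty": 0,"tz": 0.0005,"rx": 0,"ry": 0,"rz": 0},
    {"tx": 0,"ty": 0,"tz": 0,"rx": 0,"ry": 0,"rz": 0},
    {"tx": 0,"ty": 0,"tz": 0,"rx": 0,"ry": 0,"rz": 0},
    {"tx": 0,"ty": 0,"tz": -0.02,"rx": 0,"ry": 0,"rz": 0},
    {"tx": 0,"ty": 0,"tz": -0.05,"rx": 0,"ry": 0,"rz": 0},
    {"tx": 0,"ty": 0,"tz": -0.09,"rx": 0,"ry": 0,"rz": 0},
    {"tx": 0,"ty": 0,"tz": -0.125,"rx": 0,"ry": 0,"rz": 0},
    {"tx": 0,"ty": 0,"tz": -0.16,"rx": 0,"ry": 0,"rz": 0},
    {"tx": 0,"ty": 0,"tz": -0.18,"rx": 0,"ry": 0,"rz": 0},
  ],
  claw=0.075,
)

```text
clock: 25.77
ee_pos: [0.6543, -0.1465, 0.2365]
eef_rot: [[0.0, 1.0, 0.005], [1.0, -0.0, -0.001], [-0.001, 0.005, -1.0]]
ft_force: [1.0, -0.0, 0.0]
opening: 0.0752
finger_force: 0.0
```

Request:
apply_moves(
  motion=[
    {"tx": -0.03,"ty": -0.03,"tz": 0,"rx": 0,"ry": 0,"rz": 0},
    {"tx": -0.04,"ty": -0.06,"tz": 0,"rx": 0,"ry": 0,"rz": 0},
    {"tx": -0.05,"ty": -0.09,"tz": 0,"rx": 0,"ry": 0,"rz": 0},
    {"tx": -0.06,"ty": -0.12,"tz": 0,"rx": 0,"ry": 0,"rz": 0},
    {"tx": -0.07,"ty": -0.15,"tz": 0,"rx": 0,"ry": 0,"rz": 0},
    {"tx": -0.08,"ty": -0.18,"tz": 0,"rx": 0,"ry": 0,"rz": 0},
    {"tx": -0.08,"ty": -0.18,"tz": 0,"rx": 0,"ry": 0,"rz": 0},
    {"tx": -0.08,"ty": -0.18,"tz": 0,"rx": 0,"ry": 0,"rz": 0},
    {"tx": -0.08,"ty": -0.18,"tz": 0,"rx": 0,"ry": 0,"rz": 0},
  ],
)

```text
clock: 26.52
ee_pos: [0.4737, -0.2265, 0.2323]
eef_rot: [[0.001, 1.0, 0.001], [1.0, -0.001, -0.0], [-0.0, 0.001, -1.0]]
ft_force: [0.4, 0.7, 0.4]
opening: 0.0747
finger_force: 0.0
```

```bash
python3 - <<'E'
from plant import snapshot
from h import *
ims=[]
for n,(x0,y0,x1,y1) in dict(top=(200,90,430,200),scene=(240,170,480,400)).items():
    d=snapshot(n);pickle.dump(d,open(n+'F.pkl','wb'));im=d['image'][...,::-1].copy()
    for y,h in((.0857,.08),(.0077,.092),(-.0703,.104),(-.1483,.1)):
        for z in (.016,h):
            p=proj(d,(.6535,y,z))[0];cv2.circle(im,tuple(int(round(v)) for v in p),1,(255,0,255),-1)
    c=cv2.resize(im[y0:y1,x0:x1],None,fx=3 if n=='top' else 2,fy=3 if n=='top' else 2,interpolation=cv2.INTER_CUBIC)
    cv2.imwrite(f'pics/{n}F.png',c)
E
```

```text
(no output)
```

View pics/topF.png

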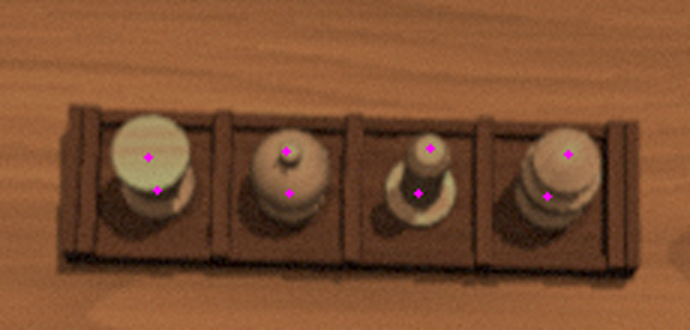

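View pics/sceneF.png

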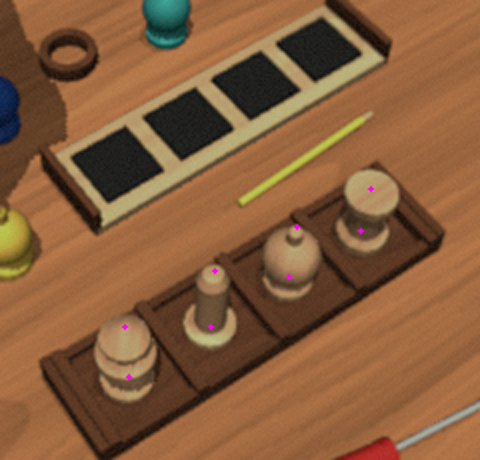

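Both views show all four pieces upright in the order spool, ball, spindle, urn (top crop x = 150, 290, 420, 560). Each lies within about 3 mm of its cell's centre mark, and the arm is clear. Handing in.

```bash
python3 -c "
from plant import sign_off
print(sign_off())"
```

```text
the job is handed in; nothing more can be done
None
```

All four pieces were standing upright in the oiling rack in reverse order (left to right: spool, ball, spindle, urn) in both camera views when I handed the job in at about 27 s; no verdict was returned, and I held the spool by its top disc because the fingers would not close on its barrel.

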